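Tap the sample-cell sled home against its hidden stop

TASK

Take the blue-handled tapping tool from its round green rubber pad and, touching the sled only with that tool, nudge the black sled along its guide into the grey hood with small, gentle taps until it rests against the unseen stop inside. The stop is only lightly clamped: feel for it and do not push it out of its setting. Then stand the tool upright on its rubber pad again, and leave the small amber vial, the small bottle and the timer where they are.

Things in the scene. Friction and masses are not known exactly. Their poses are not given: they have to be found in the camera images.
- tapper_grip (a point): Middle of the blue square handle (24 x 24 mm, 50 mm tall) of the upright, loose tapping tool, 90 mm above the tool's underside; z up along the tool, x and y square to the handle's flat faces. Tool 118 mm tall, 0.22 kg: round white foot 30 mm diameter, 22 mm high; steel neck 14 mm diameter; handle from 65 to 115 mm above the underside. At the start it stands on the pad.
- pad_top (a point): Centre of the top face of the round green rubber parking pad, 90 mm diameter, 4 mm thick, fixed on the bench; the tool stands within 15 mm of its middle at the start and shall stand on it again at the end. A tall, solid instrument cabinet stands behind it, its front about 0.1 m farther from the robot and reaching well above: keep the arm clear of it.
- guide: Fixed metal guide, 320 x 100 mm, origin at the middle of its underside; +x is the sled's travel, into the hood; z up. Plate 10 mm thick, its top is the sliding floor. Two rails, 46 mm apart inside, 18 mm high above the floor, run the whole length. A grey hood, top 48 mm above the bench, covers x from 0 to +160 mm.
- sled: Black sled, 100 x 44 x 26 mm (x, y, z), loose, 0.2 to 0.5 kg, between the rails with 1 mm play each side; origin at the middle of its underside; +x points to its nose (towards the hood). The flat nose, 50 mm ahead of the origin, meets the stop. It slides with about 1 to 3 N of friction and stays where it is left.
- sled_tail (a point): Middle of the sled's flat brass tail face, where the tool is to push, 13 mm above the guide's floor; axes as the sled's. It stays outside the hood for the whole travel.
- amber_vial: Amber vial with orange cap, 22 mm diameter, 48 mm tall, standing on the bench beside the guide; origin at the middle of its underside. Leave alone.
- small_bottle: Small white bottle with green cap, 42 mm diameter, 78 mm tall, on the bench on the other side of the guide; origin at the middle of its underside. Leave alone.
- timer: White kitchen-type timer, 58 x 58 x 20 mm, lying on the bench; origin at the middle of its underside. Leave alone.
- hood_mouth (a point): Middle of the hood's open mouth, on the guide's floor (guide x = 0); axes as the guide's. The hidden stop's face lies somewhere between 30 and 80 mm inside the mouth, different every time; it cannot be seen or measured. A friction clamp holds it: it slips if pushed with more than about 16 N.
Mind the look-alikes: they are no part of the job. Leave any pink or purple look-alike of the sled alone.

How it is judged (in metres and radians):
On the way, in this order (a step that is already met when the one before it is completed fails the run):
1. the tapping tool is lifted off its pad (height (world z) of tapper_grip above 0.11 m), for 0.2 s.
2. the sled's nose rests against the hidden stop (gap under 1.5 mm) (x of stop_block in the frame of sled below 0.0605 m), for 0.2 s.
At the end, for the whole second after the job is handed in: The sled's nose is within 1.5 mm of the hidden stop and at rest, the stop still in its setting, and the tapping tool stands upright on its foot on the rubber pad, its axis within 30 mm of the pad's centre (x of stop_block in the frame of sled below 0.0605 m and linear speed of sled below 0.01 m/s and horizontal distance between tapper_grip and pad_top below 0.03 m and angle between tapper_grip's own z axis and vertical below 0.06 rad and height (world z) of tapper_grip below 0.098 m); the robot touches nothing.
It fails at once if the stop is pushed more than 1.5 mm out of its setting (distance of stop_block from where it was at the start of the episode above 0.0015 m).
It fails at once if the sled is knocked along faster than 0.2 m/s (linear speed of sled above 0.2 m/s).
It fails at once if the fingers or the arm touch the sled (contact force between any of the fingers, the arm and sled above 0.5 N).
It fails at once if a bystander (vial, bottle, timer) is moved more than 10 mm or tipped (distance of any of amber_vial, small_bottle, timer from where it was at the start of the episode above 0.01 m or angle between any of amber_vial, small_bottle's own z axis and vertical above 0.3 rad).
It also fails if it takes over 72 s, if anything falls off the work surface, if the arm or the gripper's body presses on something with over 40 N, if the wrist force passes 120 N, or if a joint passes its speed limit or range.

ROBOT

A 6-joint arm with a two-finger parallel gripper is mounted at the origin on a cart in front of the work surface, level with it; the furniture and walls round the work are solid. World frame = base frame: x ahead of the robot, y to its left, z up, the work surface at z = 0. Lengths are in m, angles in degrees, forces in N, time in s.
With the tool pointing down it reaches from about 0.4 to 0.825 m from the base axis. Payload 7 kg.
Tool frame: the origin (TCP) lies at the very end of the fingers, on their centre line; the grasp point (between the pads) lies r.grip_depth behind it (r.grip_depth is the distance from the TCP to the grasp point, in m); z points along the fingers, y is the direction in which the jaws open and shut (so a half turn about z gives the same grasp; the last joint's range is limited). The gripper opens to 88 mm and grips with 3 to 60 N. Pads are 19 mm wide; open, the fingers measure 130 mm over their backs; the gripper's body (78 mm by 193 mm) begins 47 mm behind the grasp point.
Start: joints at [-59.124, 20.546, 0.682, 0, -70.136, -16.507], TCP at [0.167, -0.654, 0.227] pointing down, gripper open.
Joint ranges: [-176.03, 176.03], [-82.01, 121.73], [-58.28, 71.71], [-173.87, 95.51], [-174.79, -0.11], [-173.66, 173.66]. Speed limits (degrees/s): [136.94, 136.94, 172.46, 180, 180, 180].

INTERFACE

Orientations are given as [roll, pitch, yaw] about the fixed x, y, z axes, in that order (R = Rz(yaw) Ry(pitch) Rx(roll)).
In Python, from plant import r gives the robot as it stands. The module is installed in compiled form; this text tells all that it offers.
- The arm moves only by the tool step_arm, never from a script. Its argument "increments" is a list of rows, each a list of 3 entries, a list of its own where there are three numbers: the shift along the tool's x, y, z in m, then the turn, a rotation vector about the tool's x, y, z in rad, then the closure, from 0 (fully open) to 1 (shut). In form: [[[x, y, z], [wx, wy, wz], grip], ...]. A call has 1 to 10 rows; each row is the pose to reach, as a shift and turn from the pose commanded when the call began, along the tool's axes at that moment; what a row does not reach only later rows make up. A row lasts 1/10 s, in which the tool goes at most 50 mm and 8.59 degrees, less where a joint would pass 70% of its speed; a pose out of reach is approached as far as the arm can. A call with a gripper value outside its range is refused whole. The fingers move at their own pace and stop on an object; "force" is the grip in N (left out, the last holds). Time passes only in rows, so rows that repeat a pose let the fingers close. It gives the time, the measured TCP pose, the force and the opening at its end, in the units of the state.
- r.get_state(): the state, without advancing time (a new reading comes with each control period).
- r.capture(name): name is "side" or "top" or "wrist"; returns a dict with "color" (400x640x3 uint8, red, green, blue), "intrinsics" (3x3 intrinsics, pixels), "rvec" (rotation vector, rad) and "tvec" (3), from world to camera coordinates, as OpenCV has them; the wrist camera has in their place "T_tool_cam" (4x4, takes a point from camera to tool coordinates, whose origin is the TCP and whose axes are the flange's). Camera axes: x right, y down, z forward; pixel columns grow to the right and rows downward; lengths in m; the calibration is good to about 2 mm. A picture is of the moment at which its call begins: read the wrist's pose just before it. There is no depth.
- r.close_job(): hands the job in, once; it reports no verdict.
The state is a dict: "time_s": time; "joints": joint angles; "qd": joint speeds; "joint_torque": joint torques, N m; "tcp_pos": TCP position; "eef_rot": TCP orientation; "contact_force": force on the tool from outside, world axes, zero at the start; "moment": the same for the moment, N m; "gripper_width": finger opening in m.
Only numpy, scipy, OpenCV 4.12 (cv2) and the standard library are available. Lean on these libraries where they do the work, as an engineer would, in place of code of your own. Each camera call takes 0.05 s, during which the arm holds its last target.

## Working session

There is one attempt and no reset: what is moved stays moved. The work goes in short steps, Python scripts to look and compute and a tool call to move; the robot and the scene stay as the last step left them, time stands still between calls to the robot, and variables do not carry over. Pictures are saved under pics/ and viewed, and the job is handed in when it is done.

Besides the shell and the picture viewer there is one more tool, called by a JSON object that holds its "api" and its "payload". step_arm: Moves the arm, as the interface text tells. Its arguments: {"type":"object","properties":{"increments":{"type":"array","items":{"type":"array"}},"force":{"type":"number"}},"required":["increments"]}

```bash
mkdir -p pics; ls; python3 - <<'E'
from plant import r
import cv2,json,numpy as np
s=r.get_state(); print(s, r.grip_depth)
for n in ["side","top","wrist"]:
    c=r.capture(n); cv2.imwrite(f"pics/a_{n}.png",c["color"][:,:,::-1])
    print(n,{k:np.round(v,4).tolist() for k,v in c.items() if k!="color"})
E
```

```text
pics
{'time_s': 0.0, 'joints': array([-5.91230683e+01,  2.05895755e+01,  6.32458153e-01, -2.03973301e-02,
       -7.01355219e+01, -1.65056347e+01]), 'qd': array([-0.00812073, -0.08836104,  0.03501574,  0.07802019, -0.04511938,
        0.14537609]), 'joint_torque': array([ 1.90600549e-03, -5.82723534e+01,  2.93068510e+01,  6.99744433e+00,
        7.15629256e-03, -2.54959814e-04]), 'tcp_pos': array([ 0.16737121, -0.65340249,  0.22563281]), 'eef_rot': array([ 1.79905730e+02, -7.93765047e-03, -1.65635643e+02]), 'contact_force': array([ 0.07911028, -0.43013969, -0.03393063]), 'moment': array([-0.01686129, -0.00270664,  0.03330078]), 'gripper_width': 0.08750608855629084} 0.0188
side {'intrinsics': [[385.3241, 0.0, 325.2936], [0.0, 385.3241, 200.9616], [0.0, 0.0, 1.0]], 'rvec': [-0.0435, 2.7137, -1.573], 'tvec': [0.5382, 0.1846, 0.8747]}
top {'intrinsics': [[456.2328, 0.0, 320.0519], [0.0, 456.2328, 203.9785], [0.0, 0.0, 1.0]], 'rvec': [2.2011, -2.1445, 0.1454], 'tvec': [-0.2623, 0.5737, 1.6383]}
wrist {'intrinsics': [[358.0633, 0.0, 319.4455], [0.0, 358.0633, 200.2391], [0.0, 0.0, 1.0]], 'T_tool_cam': [[-0.0014, -0.9595, -0.2818, 0.0758], [1.0, -0.0015, 0.0002, -0.0018], [-0.0006, -0.2818, 0.9595, -0.1589], [0.0, 0.0, 0.0, 1.0]]}
```

View pics/a_side.png

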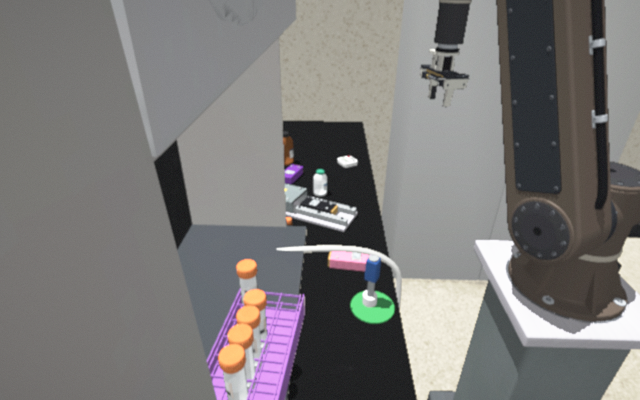

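View pics/a_top.png

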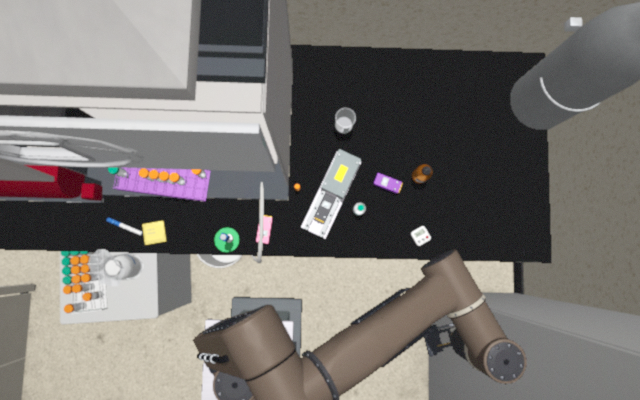

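View pics/a_wrist.png

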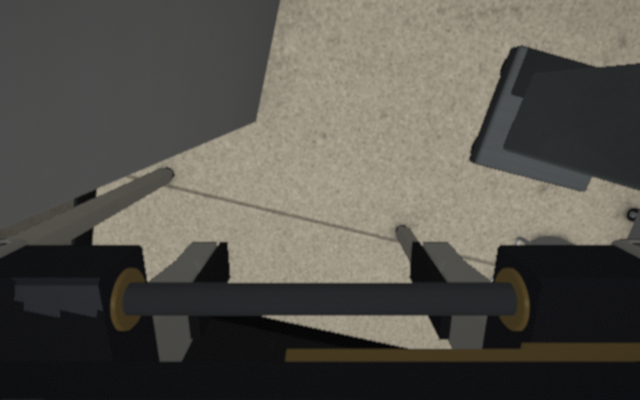

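```bash
cat > h.py <<'E'
import numpy as np,cv2
from plant import r
from scipy.spatial.transform import Rotation as R
def cam(c,Tt=None):
    K=c["intrinsics"]
    if "rvec" in c:
        Rm=cv2.Rodrigues(np.array(c["rvec"],float))[0]; t=np.array(c["tvec"]).ravel()
        return K,Rm.T,-Rm.T@t
    T=Tt@c["T_tool_cam"]; return K,T[:3,:3],T[:3,3]
def toolT():
    s=r.get_state(); T=np.eye(4); T[:3,:3]=R.from_euler("xyz",s["eef_rot"],degrees=True).as_matrix(); T[:3,3]=s["tcp_pos"]; return T
def ray(C,u,v):
    K,Rw,o=C; d=Rw@np.linalg.inv(K)@np.array([u,v,1.]); return o,d/np.linalg.norm(d)
def plane(C,u,v,z):
    o,d=ray(C,u,v); return o+d*(z-o[2])/d[2]
def tri(C1,p1,C2,p2):
    o1,d1=ray(C1,*p1);o2,d2=ray(C2,*p2)
    s=np.linalg.lstsq(np.c_[d1,-d2],o2-o1,rcond=None)[0]
    a=o1+d1*s[0];b=o2+d2*s[1]; return (a+b)/2,np.linalg.norm(a-b)
def proj(C,p):
    K,Rw,o=C; q=K@(Rw.T@(np.array(p)-o)); return q[:2]/q[2]
def get(n):
    T=toolT(); c=r.capture(n); return c["color"],cam(c,T)
E
python3 - <<'E'
from h import *
a=cv2.imread("pics/a_top.png"); cv2.imwrite("pics/b_top.png",cv2.resize(a[140:270,190:450],None,fx=3,fy=3,interpolation=cv2.INTER_CUBIC))
a=cv2.imread("pics/a_side.png"); cv2.imwrite("pics/b_side.png",cv2.resize(a[140:340,250:450],None,fx=3,fy=3,interpolation=cv2.INTER_CUBIC))
E
```

```text
(no output)
```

View pics/b_top.png

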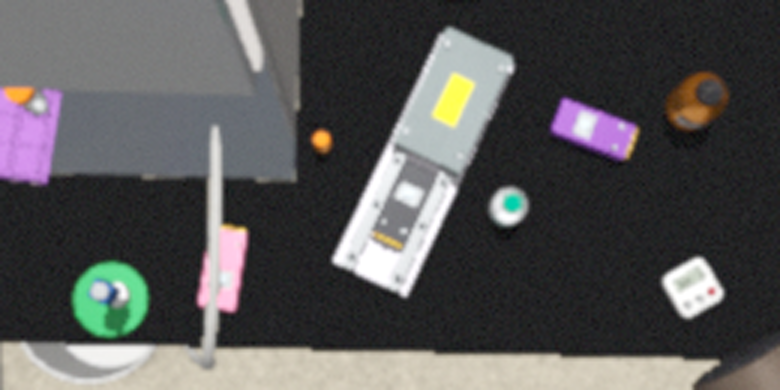

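View pics/b_side.png

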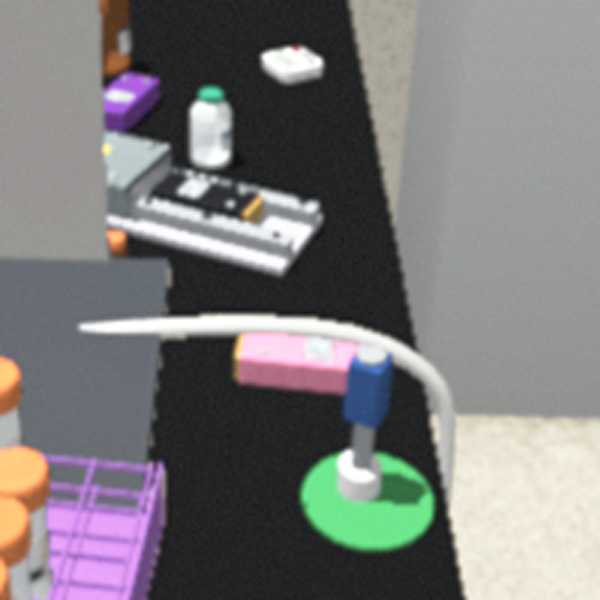

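```bash
python3 - <<'E'
from h import *
np.set_printoptions(precision=4,suppress=True)
_,Ct=get("top");_,Cs=get("side")
print("cams",Ct[2],Cs[2])
T=lambda x,y:(190+x/3-.33,140+y/3-.33)
S=lambda x,y:(250+x/3-.33,140+y/3-.33)
print("pad",plane(Ct,*T(111,300),.004),plane(Cs,*S(369,500),.004))
print("tool top top",plane(Ct,*T(102,292),.118),"foot top",plane(Ct,*T(122,297),.022), tri(Ct,T(102,292),Cs,S(374,354)))
for n,p in dict(gl=T(332,263),gr=T(405,296),hfl=T(394,143),hfr=T(457,175)).items(): print(n,plane(Ct,*p,.01))
for n,p in dict(tubetip=T(213,128),hbl=T(448,27),hbr=T(513,57),hml=T(394,143),hmr=T(460,172)).items(): print(n,plane(Ct,*p,.048))
print("tail",plane(Ct,*T(388,242),.036))
for n,p,z in [("vial",T(321,141),.048),("bottle",T(511,204),.078),("timer",T(693,287),.02)]: print(n,plane(Ct,*p,z))
print("tip",tri(Ct,T(213,128),Cs,S(82,327)))
print("end",tri(Ct,T(203,358),Cs,S(450,487)))
# tube: intersect top line points with side curve
side=[(82,327),(150,324),(240,320),(320,325),(390,345),(430,375),(447,410),(450,487)]
# tube roughly planar: vertical plane through top-cam ray of line
o,d1=ray(Ct,*T(214,135)); _,d2=ray(Ct,*T(210,330)); n=np.cross(d1,d2)
for p in side:
    a,d=ray(Cs,*S(*p)); print(p,a+d*(n@(o-a))/(n@d))
E
```

```text
cams [ 0.3913 -0.215   1.6978] [0.5342 0.6788 0.5853]
pad [0.442  0.0932 0.004 ] [0.4387 0.0957 0.004 ]
tool top top [0.4475 0.0832 0.118 ] foot top [0.4455 0.0768 0.022 ] (array([0.4455, 0.083 , 0.1204]), np.float64(0.0038391623123412936))
gl [ 0.4943 -0.177   0.01  ]
gr [ 0.456  -0.2679  0.01  ]
hfl [ 0.6459 -0.2497  0.01  ]
hfr [ 0.6079 -0.3291  0.01  ]
tubetip [ 0.6524 -0.0283  0.048 ]
hbl [ 0.7863 -0.3119  0.048 ]
hbr [ 0.7511 -0.3926  0.048 ]
hml [ 0.6402 -0.2489  0.048 ]
hmr [ 0.6068 -0.3301  0.048 ]
tail [ 0.52   -0.2449  0.036 ]
vial [ 0.6401 -0.16    0.048 ]
bottle [ 0.5661 -0.3896  0.078 ]
timer [ 0.4757 -0.6218  0.02  ]
tip (array([ 0.6511, -0.0287,  0.0511]), np.float64(0.0015759119044899289))
end (array([ 0.3656, -0.0107, -0.0838]), np.float64(0.015592743637985533))
(82, 327) [ 0.6505 -0.03    0.05  ]
(150, 324) [ 0.5986 -0.0314  0.0536]
(240, 320) [ 0.5301 -0.0332  0.0583]
(320, 325) [ 0.4691 -0.034   0.0551]
(390, 345) [ 0.4144 -0.0332  0.0385]
(430, 375) [ 0.3812 -0.031   0.0121]
(447, 410) [ 0.3648 -0.0278 -0.0199]
(450, 487) [ 0.3552 -0.0199 -0.0941]
```

```bash
cat >> h.py <<'E'
def rel(p,yaw,p0=None,e0=None):
    s=r.get_state()
    p0=s["tcp_pos"] if p0 is None else np.array(p0); e0=s["eef_rot"] if e0 is None else e0
    R0=R.from_euler("xyz",e0,degrees=True); R1=R.from_euler("xyz",[180,0,yaw],degrees=True)
    print("shift",np.round(R0.inv().apply(np.array(p)-p0),4),"rot",np.round((R0.inv()*R1).as_rotvec(),4))
E
python3 - <<'E'
from h import *
rel([.42,-.2,.32],156.7,[.167,-.654,.227],[180,0,-165.636])
E
```

```text
shift [-0.3577  0.377  -0.093 ] rot [-0.     -0.      0.6574]
```

{"api": "step_arm", "payload": {"increments": [[[-0.05,0.05,-0.09],[0,0,0],0],[[-0.36,0.377,-0.093],[0,0,0.657],0],[[-0.36,0.377,-0.093],[0,0,0.657],0],[[-0.36,0.377,-0.093],[0,0,0.657],0],[[-0.36,0.377,-0.093],[0,0,0.657],0],[[-0.36,0.377,-0.093],[0,0,0.657],0],[[-0.36,0.377,-0.093],[0,0,0.657],0],[[-0.36,0.377,-0.093],[0,0,0.657],0],[[-0.36,0.377,-0.093],[0,0,0.657],0],[[-0.36,0.377,-0.093],[0,0,0.657],0]]}}

```text
time_s: 1.25
tcp_pos: [0.3964, -0.2453, 0.3142]
eef_rot: [180.0, 0.1, 156.7]
contact_force: [0.5, -0.3, 0.4]
gripper_width: 0.0876
```

{"api": "step_arm", "payload": {"increments": [[[0,0,0],[0,0,0],0],[[0,0,0],[0,0,0],0]]}}

```text
time_s: 1.45
tcp_pos: [0.3966, -0.246, 0.3138]
eef_rot: [180.0, 0.0, 156.9]
contact_force: [-0.6, -1.4, -0.4]
gripper_width: 0.0876
```

```bash
python3 - <<'E'
from h import *
c,C=get("wrist"); cv2.imwrite("pics/c_wrist.png",c[:,:,::-1]); np.save("cw.npy",np.array(C,dtype=object),allow_pickle=True)
E
```

```text
Traceback (most recent call last):
ValueError: could not broadcast input array from shape (3,3) into shape (3,)
```

View pics/c_wrist.png

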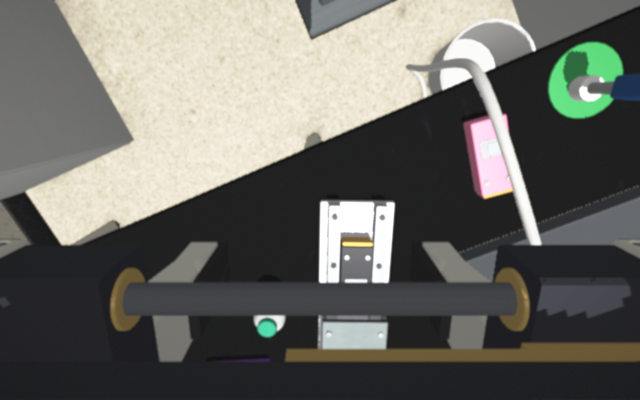

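```bash
python3 - <<'E'
from h import *
np.set_printoptions(precision=4,suppress=True)
c,C=get("wrist")
for b in [(321,201),(394,201),(319,320),(388,320)]: print(b,plane(C,*b,.01),plane(C,*b,.028),plane(C,*b,.048))
print("tail top edge",[plane(C,*p,.036) for p in [(342,238),(374,238)]],"bottom",[plane(C,*p,.01) for p in [(343,237),(373,237)]])
print("pad",plane(C,586,79,.004),"foot",plane(C,585,90,.022))
im=cv2.resize(c[190:360,300:410],None,fx=4,fy=4,interpolation=cv2.INTER_CUBIC);im2=cv2.resize(c[30:130,530:640],None,fx=4,fy=4,interpolation=cv2.INTER_CUBIC)
cv2.imwrite("pics/d.png",np.hstack([im[:600],np.pad(im2,((0,200),(0,0),(0,0)))])[:, :800][:, :, ::-1])
E
```

```text
(321, 201) [ 0.4533 -0.2706  0.01  ] [ 0.4484 -0.2686  0.028 ] [ 0.4429 -0.2663  0.048 ]
(394, 201) [ 0.4921 -0.1803  0.01  ] [ 0.4857 -0.1818  0.028 ] [ 0.4785 -0.1834  0.048 ]
(319, 320) [ 0.6224 -0.3463  0.01  ] [ 0.6109 -0.3413  0.028 ] [ 0.5981 -0.3358  0.048 ]
(388, 320) [ 0.663  -0.2517  0.01  ] [ 0.6499 -0.2504  0.028 ] [ 0.6354 -0.249   0.048 ]
tail top edge [array([ 0.5035, -0.2623,  0.036 ]), array([ 0.5201, -0.2238,  0.036 ])] bottom [array([ 0.5132, -0.2631,  0.01  ]), array([ 0.5297, -0.2248,  0.01  ])]
pad [0.4397 0.0927 0.004 ] foot [0.4474 0.0771 0.022 ]
```

View pics/d.png

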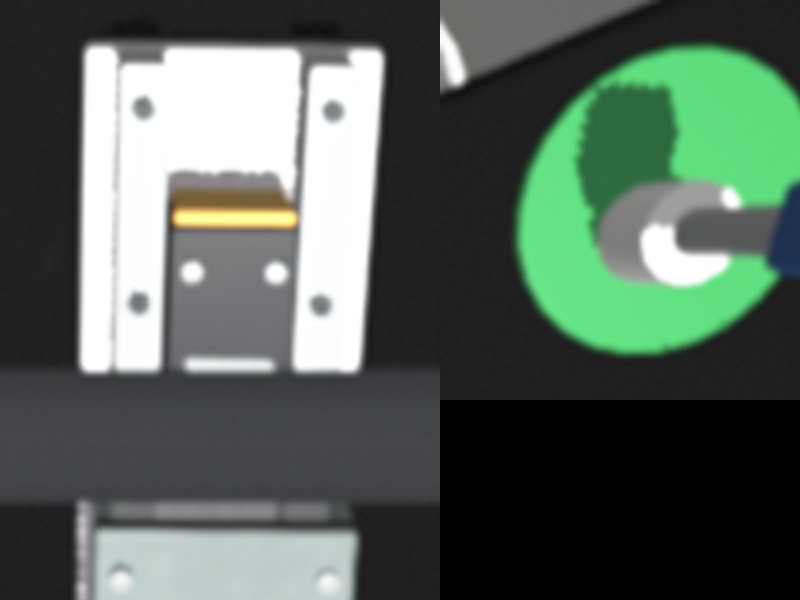

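```bash
python3 - <<'E'
from h import *
rel([.41,.08,.30],180)
E
```

```text
shift [0.1162 0.3066 0.0134] rot [-1.000e-04 -4.000e-04 -4.063e-01]
```

{"api": "step_arm", "payload": {"increments": [[[0.116,0.307,0.013],[0,0,-0.406],0],[[0.116,0.307,0.013],[0,0,-0.406],0],[[0.116,0.307,0.013],[0,0,-0.406],0],[[0.116,0.307,0.013],[0,0,-0.406],0],[[0.116,0.307,0.013],[0,0,-0.406],0],[[0.116,0.307,0.013],[0,0,-0.406],0],[[0.116,0.307,0.013],[0,0,-0.406],0],[[0.116,0.307,0.013],[0,0,-0.406],0],[[0.116,0.307,0.013],[0,0,-0.406],0],[[0.116,0.307,0.013],[0,0,-0.406],0]]}}

```text
time_s: 2.55
tcp_pos: [0.4108, 0.0792, 0.3005]
eef_rot: [-180.0, -0.0, 179.9]
contact_force: [-0.2, -1.0, -0.0]
gripper_width: 0.087
```

```bash
python3 - <<'E'
from h import *
print(r.get_state()["tcp_pos"])
c,C=get("wrist"); cv2.imwrite("pics/e_wrist.png",c[:,:,::-1])
E
```

```text
[0.4108002  0.07922956 0.30045138]
```

View pics/e_wrist.png

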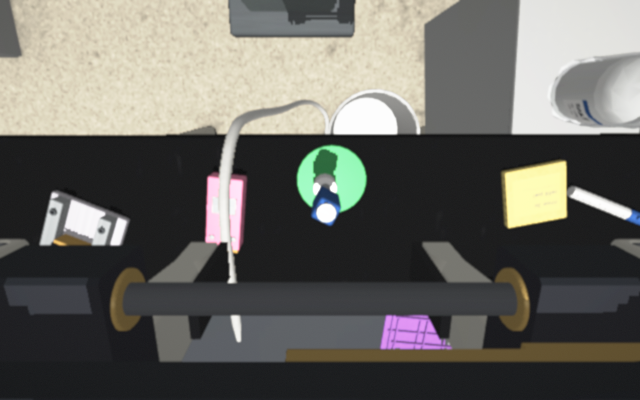

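```bash
python3 - <<'E'
from h import *
np.set_printoptions(precision=4,suppress=True)
c,C=get("wrist")
cv2.imwrite("pics/f.png",cv2.resize(c[140:240,280:380],None,fx=6,fy=6,interpolation=cv2.INTER_CUBIC)[:,:,::-1])
g=cv2.inRange(cv2.cvtColor(c,cv2.COLOR_RGB2HSV),(55,80,60),(75,255,255)); ys,xs=np.nonzero(g); print(xs.min(),xs.max(),ys.min(),ys.max())
(u,v),(a,b),t=cv2.fitEllipse(cv2.convexHull(np.c_[xs,ys].astype(np.float32))); print(u,v,a,b,plane(C,u,v,.004))
print("top",plane(C,326,211,.118),plane(C,326,211,.115))
E
```

```text
296 366 144 212
331.0423278808594 178.7454071044922 69.88574981689453 71.42820739746094 [0.44   0.0926 0.004 ]
top [0.4469 0.0841 0.118 ] [0.4479 0.0841 0.115 ]
```

View pics/f.png

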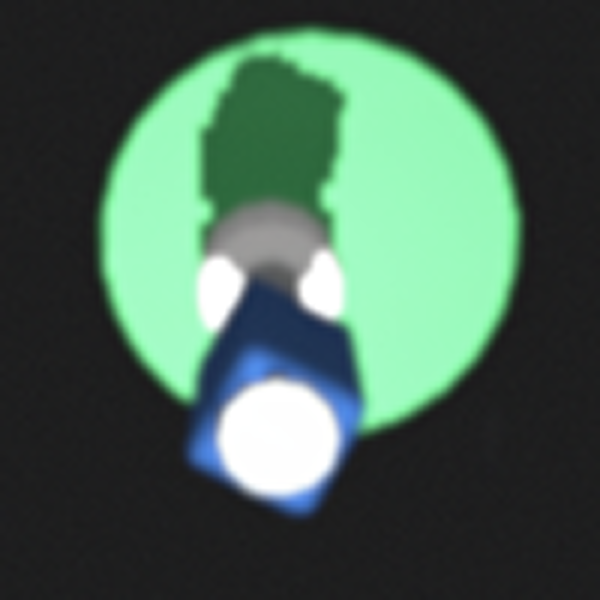

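```bash
python3 - <<'E'
from h import *
np.set_printoptions(precision=4,suppress=True)
_,Ct=get("top");_,Cs=get("side")
T=lambda x,y:(190+x/3-.33,140+y/3-.33)
for p in [T(160,178),T(296,180)]: print([plane(Ct,*p,z) for z in (0,.05,.1)])
print(tri(Ct,T(296,180),Cs,(306,227)))
print(plane(Cs,306,227,0))
for z in (0,.1,.2,.3,.4): print(z,plane(Cs,283,110,z)[:2],plane(Ct,272,148,z+.2)[:2])
print(proj(Ct,(.44,.0926,.004)))
E
```

```text
[array([0.5952, 0.0404, 0.    ]), array([0.5892, 0.0329, 0.05  ]), array([0.5831, 0.0254, 0.1   ])]
[array([ 0.5973, -0.1288,  0.    ]), array([ 0.5912, -0.1313,  0.05  ]), array([ 0.5852, -0.1339,  0.1   ])]
(array([ 0.5913, -0.131 ,  0.0442]), np.float64(0.0012313367438851741))
[ 0.5953 -0.1971  0.    ]
0 [ 0.7844 -1.2753] [ 0.7455 -0.0787]
0.1 [ 0.7416 -0.9415] [ 0.7218 -0.0878]
0.2 [ 0.6989 -0.6076] [ 0.6982 -0.0969]
0.3 [ 0.6561 -0.2738] [ 0.6745 -0.106 ]
0.4 [0.6134 0.0601] [ 0.6509 -0.1151]
[226.8057 240.2277]
```

{"api": "step_arm", "payload": {"increments": [[[-0.036,0.0045,0.04],[0,0,0.15],0],[[-0.036,0.0045,0.05],[0,0,0.3],0],[[-0.036,0.0045,0.06],[0,0,0.471],0],[[-0.036,0.0045,0.09],[0,0,0.471],0],[[-0.036,0.0045,0.12],[0,0,0.471],0],[[-0.036,0.0045,0.15],[0,0,0.471],0],[[-0.036,0.0045,0.18],[0,0,0.471],0],[[-0.036,0.0045,0.2],[0,0,0.471],0],[[-0.036,0.0045,0.215],[0,0,0.471],0],[[-0.036,0.0045,0.2255],[0,0,0.471],0]]}}

```text
time_s: 3.75
tcp_pos: [0.4465, 0.0844, 0.0741]
eef_rot: [-179.9, -0.0, 152.9]
contact_force: [0.2, 0.2, 0.1]
gripper_width: 0.0876
```

```bash
python3 - <<'E'
from h import *
c,C=get("side"); cv2.imwrite("pics/g_side.png",cv2.resize(c[140:340,250:450],None,fx=3,fy=3)[:,:,::-1])
c,C=get("wrist"); cv2.imwrite("pics/g_wrist.png",c[:,:,::-1])
E
```

```text
(no output)
```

View pics/g_side.png

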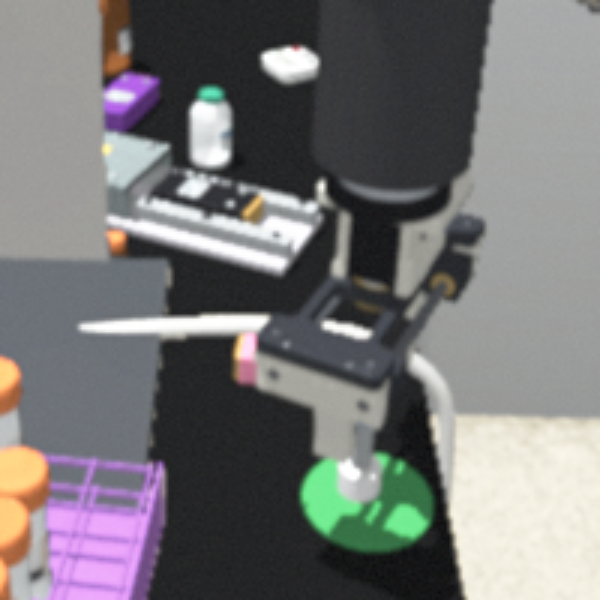

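View pics/g_wrist.png

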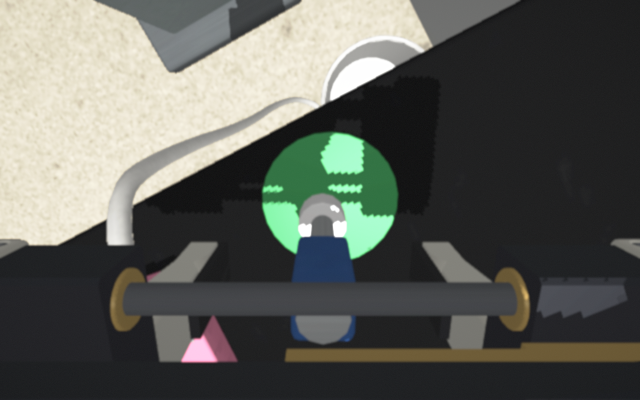

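{"api": "step_arm", "payload": {"increments": [[[0,0,0],[0,0,0],0.4],[[0,0,0],[0,0,0],0.6],[[0,0,0],[0,0,0],0.8],[[0,0,0],[0,0,0],0.9],[[0,0,0],[0,0,0],0.9],[[0,0,0],[0,0,0],0.9],[[0,0,0],[0,0,0],0.9],[[0,0,0],[0,0,0],0.9]], "force": 40}}

```text
time_s: 4.65
tcp_pos: [0.4467, 0.0851, 0.0751]
eef_rot: [-180.0, -0.0, 153.0]
contact_force: [0.7, -0.5, -0.4]
gripper_width: 0.0292
```

{"api": "step_arm", "payload": {"increments": [[[0,0,0],[0,0,0],0.9],[[0,0,0],[0,0,0],0.9],[[0,0,0],[0,0,0],0.9]]}}

```text
time_s: 4.95
tcp_pos: [0.4467, 0.0851, 0.0751]
eef_rot: [-180.0, -0.0, 153.0]
contact_force: [-0.9, 0.2, -0.5]
gripper_width: 0.024
```

```bash
python3 - <<'E'
from h import *
print(r.get_state()["joints"],r.get_state()["eef_rot"])
rel([.494,-.2327,.2],246.7)
E
```

```text
[ 3.57333780e+01  9.24539214e+00 -3.78324257e+01 -2.46346181e-03
 -4.29270357e+01 -1.52732845e+02] [-1.79996454e+02 -3.71478728e-03  1.52998729e+02]
shift [-0.1864 -0.2617 -0.1249] rot [ 0.0000e+00 -1.0000e-04 -1.6354e+00]
```

{"api": "step_arm", "payload": {"increments": [[[0,0,-0.01],[0,0,0],0.9],[[0,0,-0.03],[0,0,0],0.9],[[0,0,-0.06],[0,0,0],0.9],[[0,0,-0.1],[0,0,0],0.9],[[0,0,-0.13],[0,0,0],0.9],[[0,0,-0.13],[0,0,0],0.9]], "force": 60}}

```text
time_s: 5.55
tcp_pos: [0.4489, 0.0861, 0.21]
eef_rot: [179.6, 0.3, 153.0]
contact_force: [0.2, 1.1, -2.4]
gripper_width: 0.0238
```

```bash
python3 - <<'E'
from h import *
s=[.449,.0861,.21];e=[180,0,153]
rel([.447,-.22,.21],153,s,e)
rel([.494,-.2327,.20],246.7,s,e)
E
```

```text
shift [-0.1372 -0.2736 -0.    ] rot [0. 0. 0.]
shift [-0.1848 -0.2636  0.01  ] rot [ 0.      0.     -1.6354]
```

{"api": "step_arm", "payload": {"increments": [[[-0.01,-0.02,0],[0,0,0],0.9],[[-0.03,-0.06,0],[0,0,0],0.9],[[-0.05,-0.1,0],[0,0,0],0.9],[[-0.07,-0.14,0],[0,0,0],0.9],[[-0.09,-0.18,0],[0,0,0],0.9],[[-0.11,-0.22,0],[0,0,0],0.9],[[-0.13,-0.26,0],[0,0,0],0.9],[[-0.137,-0.274,0],[0,0,0],0.9],[[-0.137,-0.274,0],[0,0,0],0.9]]}}

```text
time_s: 6.45
tcp_pos: [0.4434, -0.2232, 0.2043]
eef_rot: [-180.0, -0.1, 152.8]
contact_force: [-0.5, -0.0, -2.8]
gripper_width: 0.0241
```

{"api": "step_arm", "payload": {"increments": [[[-0.005,0.001,0.001],[0,0,-0.15],0.9],[[-0.01,0.002,0.002],[0,0,-0.3],0.9],[[-0.015,0.003,0.003],[0,0,-0.45],0.9],[[-0.02,0.004,0.004],[0,0,-0.6],0.9],[[-0.025,0.005,0.005],[0,0,-0.75],0.9],[[-0.03,0.006,0.006],[0,0,-0.9],0.9],[[-0.035,0.007,0.007],[0,0,-1.05],0.9],[[-0.04,0.008,0.008],[0,0,-1.2],0.9],[[-0.045,0.009,0.009],[0,0,-1.35],0.9],[[-0.048,0.01,0.01],[0,0,-1.49],0.9]]}}

```text
time_s: 7.45
tcp_pos: [0.4917, -0.2331, 0.1947]
eef_rot: [179.9, -0.0, -121.2]
contact_force: [0.4, -0.2, -2.3]
gripper_width: 0.0237
```

```bash
python3 - <<'E'
from h import *
s=r.get_state();print(s["joints"],s["tcp_pos"],s["eef_rot"])
rel([.494,-.2327,.12],246.7)
E
```

```text
[-4.74627135e+00  9.67191374e+00 -1.85233382e+01 -2.51201509e-02
 -6.18548773e+01 -2.64853209e+01] [ 0.49168797 -0.2331372   0.19469321] [ 1.79945256e+02 -2.54120413e-03 -1.21243450e+02]
shift [-0.0016 -0.0018  0.0747] rot [ 0.001   0.     -0.1386]
```

{"api": "step_arm", "payload": {"increments": [[[-0.001,-0.001,0.02],[0,0,-0.07],0.9],[[-0.0016,-0.0018,0.045],[0,0,-0.139],0.9],[[-0.0016,-0.0018,0.065],[0,0,-0.139],0.9],[[-0.0016,-0.0018,0.075],[0,0,-0.139],0.9],[[-0.0016,-0.0018,0.075],[0,0,-0.139],0.9]]}}

```text
time_s: 7.95
tcp_pos: [0.493, -0.2329, 0.1187]
eef_rot: [179.8, -0.0, -113.7]
contact_force: [-0.7, 0.4, -2.1]
gripper_width: 0.0238
```

```bash
python3 - <<'E'
from h import *
s=r.get_state();print(s["joints"],s["tcp_pos"],s["eef_rot"])
c,C=get("side"); a=cv2.resize(c[180:260,270:370],None,fx=4,fy=4,interpolation=cv2.INTER_CUBIC)
d,C=get("top"); b=cv2.resize(d[140:240,290:390],None,fx=4,fy=4,interpolation=cv2.INTER_CUBIC)
cv2.imwrite("pics/h.png",np.hstack([a,b[:320]])[:,:,::-1])
c,C=get("wrist"); cv2.imwrite("pics/h_wrist.png",c[:,:,::-1])
E
```

```text
[-4.70437774e+00  1.40913599e+01 -2.39173998e+01 -2.22448082e-02
 -5.21752843e+01 -1.89356993e+01] [ 0.4930481  -0.23290585  0.11872289] [ 1.79820226e+02 -4.31455533e-02 -1.13653679e+02]
```

View pics/h.png

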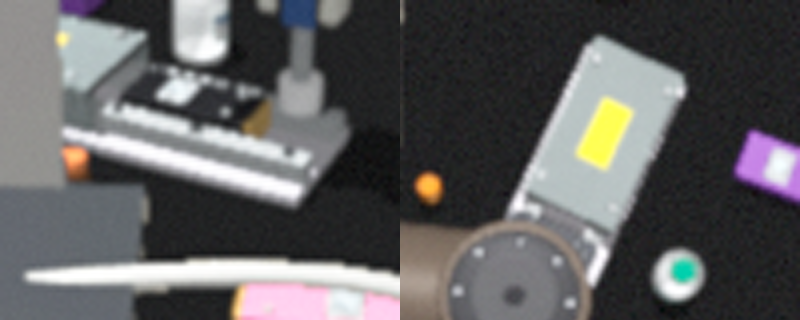

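View pics/h_wrist.png

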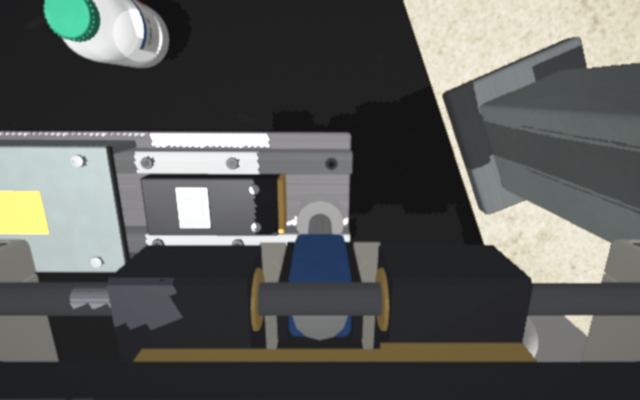

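```bash
python3 - <<'E'
from h import *
np.set_printoptions(precision=4,suppress=True)
d,C=get("wrist")
cv2.imwrite("pics/i.png",cv2.resize(d[120:250,110:370],None,fx=3,fy=3,interpolation=cv2.INTER_CUBIC)[:,:,::-1])
t=np.array([.918,-.396]);n=np.array([.396,.918]);o=np.array([.474,-.224])
def sn(p): q=p[:2]-o; return np.array([q@t,q@n,p[2]])
for nm,p,z in [("corner",(350,133),.01),("corner",(350,152),.028),("tail top R",(285,176),.036),("tail top L",(284,235),.036),("mouth",(123,147),.048),("mouth",(127,271),.048),("railinner",(300,172),.028),("foot",(321,218),.059),("foot topshape",(321,200),.0696)]: print(nm,plane(C,*p,z),sn(plane(C,*p,z)))
print("tcp",sn(r.get_state()["tcp_pos"]))
E
```

```text
corner [ 0.4553 -0.2709  0.01  ] [ 0.0014 -0.0505  0.01  ]
corner [ 0.461 -0.261  0.028] [ 0.0027 -0.0391  0.028 ]
tail top R [ 0.5089 -0.2651  0.036 ] [ 0.0483 -0.0239  0.036 ]
tail top L [ 0.5285 -0.2255  0.036 ] [0.0506 0.0202 0.036 ]
mouth [ 0.5946 -0.3266  0.048 ] [ 0.1513 -0.0464  0.048 ]
mouth [ 0.6403 -0.2496  0.048 ] [0.1628 0.0423 0.048 ]
railinner [ 0.4993 -0.2621  0.028 ] [ 0.0383 -0.0249  0.028 ]
foot [ 0.4953 -0.234   0.059 ] [ 0.0235 -0.0008  0.059 ]
foot topshape [ 0.4891 -0.2481  0.0696] [ 0.0235 -0.0162  0.0696]
tcp [ 0.023  -0.0006  0.1213]
```

View pics/i.png

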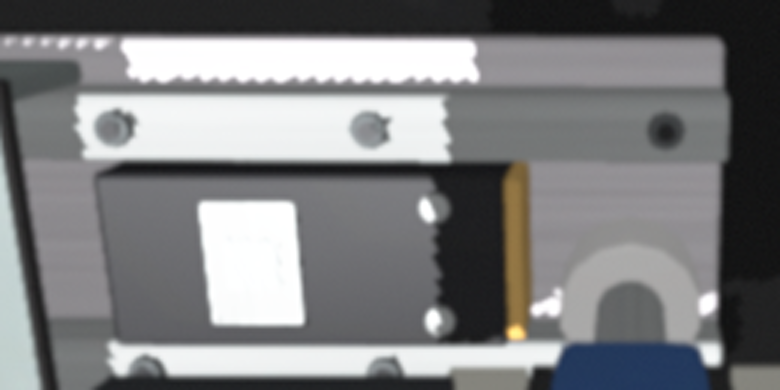

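{"api": "step_arm", "payload": {"increments": [[[0.001,0,0.01],[0,0,0],0.9],[[0.001,0,0.02],[0,0,0],0.9],[[0.001,0,0.028],[0,0,0],0.9],[[0.001,0,0.032],[0,0,0],0.9],[[0.001,0,0.034],[0,0,0],0.9],[[0.001,0,0.034],[0,0,0],0.9]]}}

```text
time_s: 8.75
tcp_pos: [0.4936, -0.2346, 0.0857]
eef_rot: [180.0, -0.0, -113.7]
contact_force: [0.2, -0.9, -2.0]
gripper_width: 0.0237
```

```bash
cat >> h.py <<'E'
t=np.array([.918,-.396]);n=np.array([.396,.918]);o=np.array([.474,-.224])
def sn(p): q=p[:2]-o; return np.array([q@t,q@n,p[2]])
def st():
    s=r.get_state(); f=s["contact_force"]; print("t",round(s["time_s"],2),"sn",np.round(sn(s["tcp_pos"])*1e3,2),"F t,n,z",np.round([f[:2]@t,f[:2]@n,f[2]],2),"M",np.round(s["moment"],2),np.round(s["eef_rot"],2))
E
python3 -c "
from h import *
st()
c,C=get('wrist');cv2.imwrite('pics/j.png',c[:,:,::-1])"
```

```text
t 8.75 sn [22.15 -1.96 85.71] F t,n,z [ 0.51 -0.74 -1.95] M [0.06 0.07 0.01] [ 1.7996e+02 -1.0000e-02 -1.1366e+02]
```

View pics/j.png

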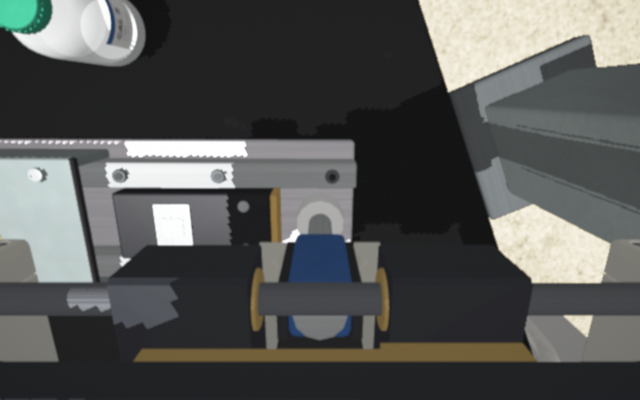

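{"api": "step_arm", "payload": {"increments": [[[0,-0.001,0],[0,0,0],0.9],[[0,-0.002,0],[0,0,0],0.9],[[0,-0.003,0],[0,0,0],0.9],[[0,-0.004,0],[0,0,0],0.9],[[0,-0.005,0],[0,0,0],0.9],[[0,-0.006,0],[0,0,0],0.9],[[0,-0.007,0],[0,0,0],0.9],[[0,-0.008,0],[0,0,0],0.9],[[0,-0.009,0],[0,0,0],0.9]]}}

```text
time_s: 9.7
tcp_pos: [0.502, -0.2382, 0.0861]
eef_rot: [180.0, -0.0, -113.7]
contact_force: [0.9, -0.4, -1.9]
gripper_width: 0.0235
```

{"api": "step_arm", "payload": {"increments": [[[0,-0.001,0],[0,0,0],0.9],[[0,-0.002,0],[0,0,0],0.9],[[0,-0.003,0],[0,0,0],0.9],[[0,-0.004,0],[0,0,0],0.9],[[0,-0.005,0],[0,0,0],0.9]]}}

```text
time_s: 10.2
tcp_pos: [0.5059, -0.2401, 0.0858]
eef_rot: [179.9, -0.0, -113.7]
contact_force: [-0.9, 0.4, -2.2]
gripper_width: 0.0235
```

```bash
python3 -c "
from h import *
st()"
```

```text
t 10.2 sn [35.65 -2.16 85.83] F t,n,z [-1.    0.04 -2.18] M [ 0.3   0.81 -0.02] [ 1.7993e+02 -1.0000e-02 -1.1367e+02]
```

{"api": "step_arm", "payload": {"increments": [[[0,-0.001,0],[0,0,0],0.9],[[0,-0.002,0],[0,0,0],0.9],[[0,-0.003,0],[0,0,0],0.9],[[0,-0.004,0],[0,0,0],0.9],[[0,-0.005,0],[0,0,0],0.9],[[0,-0.006,0],[0,0,0],0.9]]}}

```text
time_s: 10.8
tcp_pos: [0.5121, -0.2426, 0.0861]
eef_rot: [180.0, 0.0, -113.7]
contact_force: [-1.8, 0.9, -3.1]
gripper_width: 0.0239
```

```bash
cat >> h.py <<'E'
def q():
    st(); s=r.get_state(); print("Mn",round(float(s["moment"][:2]@n),3))
E
python3 -c "
from h import *
q()
c,C=get('wrist');cv2.imwrite('pics/k.png',c[100:260,100:400,::-1].repeat(2,0).repeat(2,1));q()"
```

```text
t 10.8 sn [42.33 -2.   86.06] F t,n,z [-2.01  0.11 -3.12] M [0.3  0.77 0.04] [ 180.      0.   -113.66]
Mn 0.822
t 10.85 sn [42.56 -2.   86.1 ] F t,n,z [-1.71  0.84 -2.08] M [0.22 0.61 0.02] [-179.99    0.   -113.66]
Mn 0.647
```

View pics/k.png

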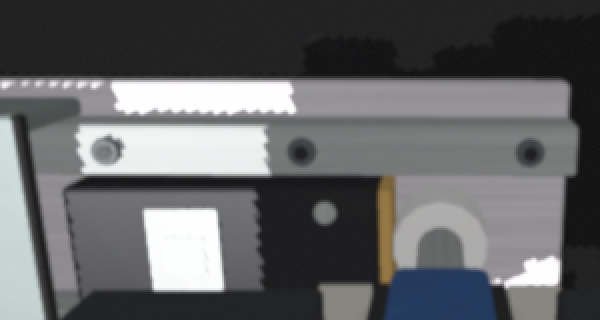

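{"api": "step_arm", "payload": {"increments": [[[0,-0.002,0],[0,0,0],0.9],[[0,-0.004,0],[0,0,0],0.9],[[0,-0.006,0],[0,0,0],0.9],[[0,-0.008,0],[0,0,0],0.9],[[0,-0.01,0],[0,0,0],0.9],[[0,-0.012,0],[0,0,0],0.9],[[0,-0.014,0],[0,0,0],0.9],[[0,-0.016,0],[0,0,0],0.9],[[0,-0.018,0],[0,0,0],0.9],[[0,-0.02,0],[0,0,0],0.9]]}}

```text
time_s: 11.85
tcp_pos: [0.5305, -0.2507, 0.0861]
eef_rot: [-180.0, -0.0, -113.7]
contact_force: [-3.0, -0.3, -1.6]
gripper_width: 0.0238
```

```bash
python3 -c "
from h import *
q()
c,C=get('wrist');cv2.imwrite('pics/l.png',c[100:260,100:400,::-1].repeat(2,0).repeat(2,1));q()"
```

```text
t 11.85 sn [62.44 -2.14 86.12] F t,n,z [-2.64 -1.51 -1.64] M [0.47 1.11 0.01] [-180.     -0.   -113.66]
Mn 1.209
t 11.9 sn [62.81 -2.09 86.13] F t,n,z [-0.94 -0.45 -1.6 ] M [0.22 0.62 0.  ] [-179.98   -0.   -113.65]
Mn 0.652
```

View pics/l.png

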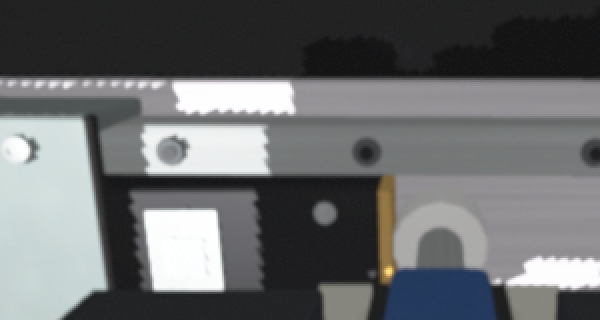

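{"api": "step_arm", "payload": {"increments": [[[0,-0.002,0],[0,0,0],0.9],[[0,-0.004,0],[0,0,0],0.9],[[0,-0.006,0],[0,0,0],0.9],[[0,-0.007,0],[0,0,0],0.9],[[0,-0.008,0],[0,0,0],0.9],[[0,-0.008,0],[0,0,0],0.9]]}}

```text
time_s: 12.5
tcp_pos: [0.5378, -0.2539, 0.0861]
eef_rot: [-180.0, 0.0, -113.7]
contact_force: [-1.8, 0.7, -1.8]
gripper_width: 0.0238
```

{"api": "step_arm", "payload": {"increments": [[[0,-0.0006,0],[0,0,0],0.9],[[0,-0.0012,0],[0,0,0],0.9]]}}

```text
time_s: 12.7
tcp_pos: [0.5387, -0.2543, 0.0861]
eef_rot: [180.0, 0.0, -113.7]
contact_force: [-2.3, -0.1, -1.7]
gripper_width: 0.0236
```

```bash
python3 -c "
from h import *
q()"
```

```text
t 12.7 sn [71.41 -2.19 86.09] F t,n,z [-2.08 -0.98 -1.66] M [ 0.39  1.05 -0.03] [ 180.      0.   -113.66]
Mn 1.123
```

{"api": "step_arm", "payload": {"increments": [[[0,-0.0006,0],[0,0,0],0.9],[[0,-0.0012,0],[0,0,0],0.9]]}}

```text
time_s: 12.9
tcp_pos: [0.5399, -0.2548, 0.0861]
eef_rot: [180.0, -0.0, -113.7]
contact_force: [-1.9, 0.7, -1.7]
gripper_width: 0.0234
```

{"api": "step_arm", "payload": {"increments": [[[0,-0.0006,0],[0,0,0],0.9],[[0,-0.0012,0],[0,0,0],0.9]]}}

```text
time_s: 13.1
tcp_pos: [0.541, -0.2553, 0.0861]
eef_rot: [180.0, 0.0, -113.7]
contact_force: [-2.2, 0.4, -2.3]
gripper_width: 0.0234
```

{"api": "step_arm", "payload": {"increments": [[[0,-0.0006,0],[0,0,0],0.9],[[0,-0.0012,0],[0,0,0],0.9]]}}

```text
time_s: 13.3
tcp_pos: [0.5421, -0.2558, 0.0861]
eef_rot: [180.0, 0.0, -113.7]
contact_force: [-3.2, 0.4, -1.8]
gripper_width: 0.0236
```

{"api": "step_arm", "payload": {"increments": [[[0,-0.0006,0],[0,0,0],0.9],[[0,-0.0012,0],[0,0,0],0.9]]}}

```text
time_s: 13.5
tcp_pos: [0.5432, -0.2563, 0.0861]
eef_rot: [180.0, -0.0, -113.7]
contact_force: [-1.8, 0.4, -2.9]
gripper_width: 0.0236
```

{"api": "step_arm", "payload": {"increments": [[[0,-0.0006,0],[0,0,0],0.9],[[0,-0.0012,0],[0,0,0],0.9]]}}

```text
time_s: 13.7
tcp_pos: [0.5443, -0.2567, 0.0861]
eef_rot: [180.0, -0.0, -113.7]
contact_force: [-1.5, 0.5, -1.5]
gripper_width: 0.0236
```

{"api": "step_arm", "payload": {"increments": [[[0,-0.0006,0],[0,0,0],0.9],[[0,-0.0012,0],[0,0,0],0.9]]}}

```text
time_s: 13.9
tcp_pos: [0.5454, -0.2572, 0.0861]
eef_rot: [180.0, 0.0, -113.7]
contact_force: [-1.9, 0.9, -1.8]
gripper_width: 0.0241
```

{"api": "step_arm", "payload": {"increments": [[[0,-0.0006,0],[0,0,0],0.9],[[0,-0.0012,0],[0,0,0],0.9]]}}

```text
time_s: 14.1
tcp_pos: [0.5465, -0.2577, 0.0861]
eef_rot: [-180.0, 0.0, -113.7]
contact_force: [-2.5, 0.5, -2.1]
gripper_width: 0.0236
```

{"api": "step_arm", "payload": {"increments": [[[0,-0.0006,0],[0,0,0],0.9],[[0,-0.0012,0],[0,0,0],0.9]]}}

```text
time_s: 14.3
tcp_pos: [0.5476, -0.2582, 0.0861]
eef_rot: [-180.0, -0.0, -113.7]
contact_force: [-1.7, 0.8, -2.5]
gripper_width: 0.0238
```

{"api": "step_arm", "payload": {"increments": [[[0,-0.0006,0],[0,0,0],0.9],[[0,-0.0012,0],[0,0,0],0.9]]}}

```text
time_s: 14.5
tcp_pos: [0.5487, -0.2587, 0.0861]
eef_rot: [180.0, 0.0, -113.7]
contact_force: [-2.0, 1.1, -1.5]
gripper_width: 0.0237
```

{"api": "step_arm", "payload": {"increments": [[[0,-0.0006,0],[0,0,0],0.9],[[0,-0.0012,0],[0,0,0],0.9]]}}

```text
time_s: 14.7
tcp_pos: [0.5498, -0.2592, 0.0861]
eef_rot: [180.0, -0.0, -113.7]
contact_force: [-2.6, 0.3, -1.8]
gripper_width: 0.0237
```

{"api": "step_arm", "payload": {"increments": [[[0,-0.0006,0],[0,0,0],0.9],[[0,-0.0012,0],[0,0,0],0.9]]}}

```text
time_s: 14.9
tcp_pos: [0.5509, -0.2596, 0.0861]
eef_rot: [180.0, -0.0, -113.7]
contact_force: [-2.9, 0.5, -1.7]
gripper_width: 0.0239
```

{"api": "step_arm", "payload": {"increments": [[[0,-0.0006,0],[0,0,0],0.9],[[0,-0.0012,0],[0,0,0],0.9]]}}

```text
time_s: 15.1
tcp_pos: [0.552, -0.2601, 0.0861]
eef_rot: [180.0, -0.0, -113.7]
contact_force: [-1.9, 0.9, -1.5]
gripper_width: 0.0235
```

{"api": "step_arm", "payload": {"increments": [[[0,-0.0006,0],[0,0,0],0.9],[[0,-0.0012,0],[0,0,0],0.9]]}}

```text
time_s: 15.3
tcp_pos: [0.5531, -0.2606, 0.0861]
eef_rot: [180.0, -0.0, -113.7]
contact_force: [-1.8, 0.8, -0.9]
gripper_width: 0.0238
```

{"api": "step_arm", "payload": {"increments": [[[0,-0.0006,0],[0,0,0],0.9],[[0,-0.0012,0],[0,0,0],0.9]]}}

```text
time_s: 15.5
tcp_pos: [0.5542, -0.2611, 0.0861]
eef_rot: [180.0, 0.0, -113.7]
contact_force: [-2.1, 0.1, -1.9]
gripper_width: 0.0239
```

{"api": "step_arm", "payload": {"increments": [[[0,-0.0006,0],[0,0,0],0.9],[[0,-0.0012,0],[0,0,0],0.9]]}}

```text
time_s: 15.7
tcp_pos: [0.5553, -0.2616, 0.0861]
eef_rot: [180.0, -0.0, -113.7]
contact_force: [-2.3, 0.9, -0.9]
gripper_width: 0.0236
```

{"api": "step_arm", "payload": {"increments": [[[0,-0.0006,0],[0,0,0],0.9],[[0,-0.0012,0],[0,0,0],0.9]]}}

```text
time_s: 15.9
tcp_pos: [0.5564, -0.2621, 0.0861]
eef_rot: [-180.0, 0.0, -113.7]
contact_force: [-2.6, 0.4, -1.1]
gripper_width: 0.0241
```

{"api": "step_arm", "payload": {"increments": [[[0,-0.0006,0],[0,0,0],0.9],[[0,-0.0012,0],[0,0,0],0.9]]}}

```text
time_s: 16.1
tcp_pos: [0.5575, -0.2625, 0.0861]
eef_rot: [180.0, -0.0, -113.7]
contact_force: [-1.1, 0.6, -1.5]
gripper_width: 0.0237
```

{"api": "step_arm", "payload": {"increments": [[[0,-0.0006,0],[0,0,0],0.9],[[0,-0.0012,0],[0,0,0],0.9]]}}

```text
time_s: 16.3
tcp_pos: [0.5586, -0.263, 0.0861]
eef_rot: [-180.0, -0.0, -113.7]
contact_force: [-2.2, 0.5, -1.4]
gripper_width: 0.0236
```

{"api": "step_arm", "payload": {"increments": [[[0,-0.0006,0],[0,0,0],0.9],[[0,-0.0012,0],[0,0,0],0.9]]}}

```text
time_s: 16.5
tcp_pos: [0.5597, -0.2635, 0.0861]
eef_rot: [180.0, -0.0, -113.7]
contact_force: [-2.1, 1.0, -1.2]
gripper_width: 0.0239
```

{"api": "step_arm", "payload": {"increments": [[[0,-0.0006,0],[0,0,0],0.9],[[0,-0.0012,0],[0,0,0],0.9]]}}

```text
time_s: 16.7
tcp_pos: [0.5608, -0.2639, 0.0861]
eef_rot: [180.0, 0.0, -113.7]
contact_force: [-1.9, 0.3, -1.4]
gripper_width: 0.0238
```

{"api": "step_arm", "payload": {"increments": [[[0,-0.0006,0],[0,0,0],0.9],[[0,-0.0012,0],[0,0,0],0.9]]}}

```text
time_s: 16.9
tcp_pos: [0.5617, -0.2644, 0.086]
eef_rot: [180.0, -0.0, -113.7]
contact_force: [-2.8, 1.1, -0.9]
gripper_width: 0.0238
```

```bash
python3 -c "
from h import *
q()"
```

```text
t 16.9 sn [96.52 -2.39 86.05] F t,n,z [-3.   -0.05 -0.94] M [0.58 1.11 0.04] [ 1.7998e+02 -1.0000e-02 -1.1365e+02]
Mn 1.253
```

{"api": "step_arm", "payload": {"increments": [[[0,0,0],[0,0,0],0.9]]}}

```text
time_s: 17.0
tcp_pos: [0.5617, -0.2645, 0.086]
eef_rot: [180.0, -0.0, -113.7]
contact_force: [-2.8, 1.0, -1.8]
gripper_width: 0.0242
```

```bash
python3 -c "
from h import *
q()"
```

```text
t 17.0 sn [96.52 -2.41 85.96] F t,n,z [-2.97 -0.14 -1.76] M [ 0.44  0.98 -0.03] [ 1.7998e+02 -1.0000e-02 -1.1366e+02]
Mn 1.075
```

{"api": "step_arm", "payload": {"increments": [[[0,-0.0005,0],[0,0,0],0.9],[[0,-0.0005,0],[0,0,0],0.9]]}}

```text
time_s: 17.2
tcp_pos: [0.5619, -0.2646, 0.0859]
eef_rot: [180.0, -0.0, -113.7]
contact_force: [-2.5, 0.4, -0.9]
gripper_width: 0.0239
```

```bash
python3 -c "
from h import *
q()"
```

```text
t 17.2 sn [96.72 -2.47 85.86] F t,n,z [-2.41 -0.61 -0.9 ] M [0.52 1.08 0.03] [ 1.7996e+02 -2.0000e-02 -1.1366e+02]
Mn 1.199
```

{"api": "step_arm", "payload": {"increments": [[[0,-0.0005,0],[0,0,0],0.9],[[0,-0.0005,0],[0,0,0],0.9]]}}

```text
time_s: 17.4
tcp_pos: [0.562, -0.2648, 0.0857]
eef_rot: [179.9, -0.0, -113.6]
contact_force: [-3.0, 1.0, -1.6]
gripper_width: 0.0235
```

```bash
python3 -c "
from h import *
q()
c,C=get('wrist');cv2.imwrite('pics/m.png',c[:,:,::-1]);q()
c,C=get('side');cv2.imwrite('pics/m_s.png',cv2.resize(c[120:280,250:410],None,fx=3.5,fy=3.5)[:,:,::-1])"
```

```text
t 17.4 sn [96.96 -2.58 85.71] F t,n,z [-3.16 -0.28 -1.65] M [ 0.49  1.2  -0.01] [ 1.7994e+02 -3.0000e-02 -1.1365e+02]
Mn 1.293
t 17.45 sn [96.93 -2.57 85.69] F t,n,z [-3.48 -0.53 -0.35] M [0.59 1.21 0.04] [ 1.7993e+02 -3.0000e-02 -1.1365e+02]
Mn 1.347
```

View pics/m.png

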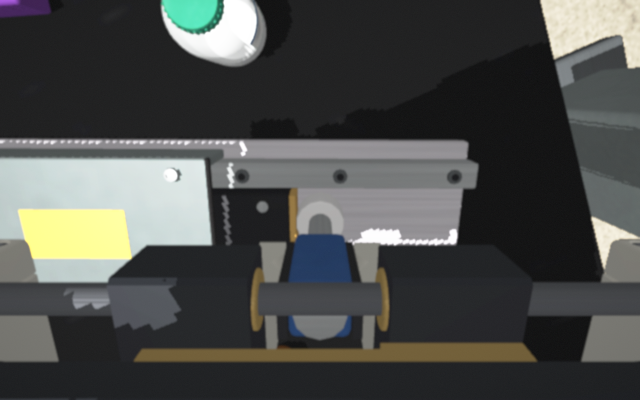

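View pics/m_s.png

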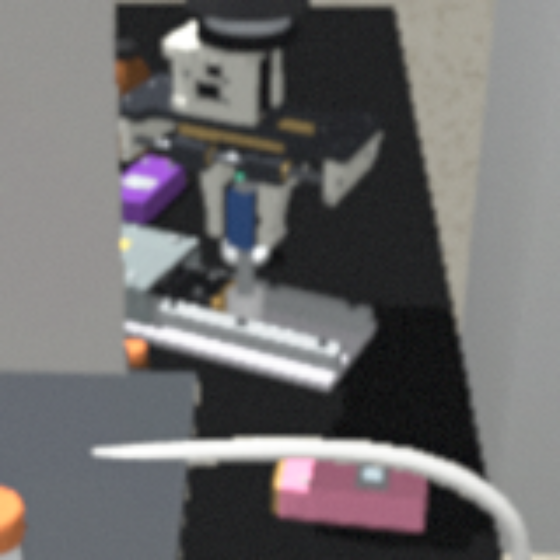

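```bash
python3 -c "
from h import *
s=r.get_state();print(s['joints'],s['joint_torque'],s['qd'])
c,C=get('top');cv2.imwrite('pics/m_t.png',c[:,:,::-1])"
```

```text
[-7.23722214e+00  2.25121934e+01 -1.63401754e+01  7.52528173e-03
 -5.12170108e+01 -1.64231496e+01] [-6.48805685e-01 -5.69778442e+01  3.08151412e+01  5.95941603e+00
  1.26144782e+00 -1.71741791e-03] [ 0.07764761  0.00289639  0.07221494  0.00043656 -0.16146382 -0.10927041]
```

View pics/m_t.png

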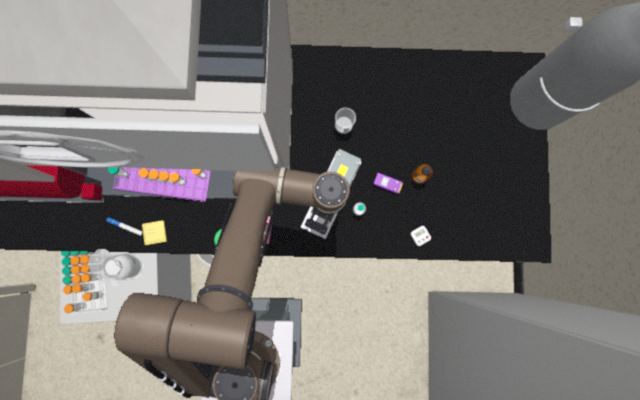

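{"api": "step_arm", "payload": {"increments": [[[0,0.001,0],[0,0,0],0.9],[[0,0.002,0],[0,0,0],0.9],[[0,0.003,0],[0,0,0],0.9],[[0,0.003,0],[0,0,0],0.9],[[0,0.003,0],[0,0,0],0.9]]}}

```text
time_s: 18.05
tcp_pos: [0.5609, -0.2637, 0.0866]
eef_rot: [-179.9, 0.0, -113.7]
contact_force: [-0.3, 0.4, -2.2]
gripper_width: 0.0236
```

```bash
python3 -c "
from h import *
q();s=r.get_state();print(s['joints'],s['joint_torque'])
_,Ct=get('top');_,Cs=get('side')
for z in (.2,.3,.4,.5): print(z,plane(Ct,240,172,z),plane(Ct,240,192,z), 'cab',plane(Ct,265,133,z),plane(Ct,290,199,z))
"
```

```text
t 18.05 sn [95.5  -2.06 86.63] F t,n,z [-0.45  0.28 -2.17] M [ 0.05  0.07 -0.03] [-1.7991e+02  3.0000e-02 -1.1366e+02]
Mn 0.082
[-7.15525049e+00  2.22488351e+01 -1.66228443e+01  8.87174864e-04
 -5.10296110e+01 -1.65069252e+01] [-4.20022232e-03 -5.67435014e+01  2.50770700e+01  6.11488178e+00
  3.01861006e-02 -3.23127781e-03]
0.2 [0.66107558 0.02419851 0.2       ] [0.59415059 0.02122018 0.2       ] cab [ 0.7960963  -0.05342398  0.2       ] [ 0.57542234 -0.144344    0.2       ]
0.3 [0.6430663  0.00823013 0.3       ] [0.58060954 0.00545065 0.3       ] cab [ 0.76907238 -0.0642099   0.3       ] [ 0.56313169 -0.14905966  0.3       ]
0.4 [ 0.62505701 -0.00773825  0.4       ] [ 0.56706849 -0.01031888  0.4       ] cab [ 0.74204845 -0.07499583  0.4       ] [ 0.55084103 -0.15377532  0.4       ]
0.5 [ 0.60704773 -0.02370663  0.5       ] [ 0.55352744 -0.02608841  0.5       ] cab [ 0.71502453 -0.08578175  0.5       ] [ 0.53855037 -0.15849099  0.5       ]
```

{"api": "step_arm", "payload": {"increments": [[[0,0,0],[0,0,0],0.9],[[0,0,0],[0,0,0],0.9],[[0,0,0],[0,0,0],0.9]]}}

```text
time_s: 18.45
tcp_pos: [0.5601, -0.2636, 0.0861]
eef_rot: [-180.0, 0.0, -113.7]
contact_force: [-1.2, -0.1, -2.1]
gripper_width: 0.0241
```

```bash
python3 -c "
from h import *
q();s=r.get_state();print(s['joints'],s['joint_torque'])
"
```

```text
t 18.45 sn [94.71 -2.29 86.1 ] F t,n,z [-1.07 -0.52 -2.08] M [ 0.05  0.06 -0.05] [-179.99    0.   -113.66]
Mn 0.079
[-7.15633315e+00  2.22649340e+01 -1.66788995e+01 -1.01939247e-03
 -5.10497046e+01 -1.65045174e+01] [-2.99390695e-04 -5.67511618e+01  2.50495094e+01  6.11334622e+00
  1.39627123e-02 -2.07783429e-03]
```

{"api": "step_arm", "payload": {"increments": [[[0,0.006,0],[0.05,0,0],0.9],[[0,0.009,0],[0.1,0,0],0.9],[[0,0.012,0],[0.15,0,0],0.9],[[0,0.012,0],[0.15,0,0],0.9],[[0,0.012,0],[0.15,0,0],0.9]]}}

```text
time_s: 18.95
tcp_pos: [0.5491, -0.2587, 0.0865]
eef_rot: [-171.4, -0.0, -113.6]
contact_force: [0.4, -0.1, -2.1]
gripper_width: 0.0239
```

```bash
python3 -c "
from h import *
q();s=r.get_state();print(s['joints'],s['joint_torque'])
c,C=get('wrist');cv2.imwrite('pics/n.png',c[100:260,200:500,::-1].repeat(2,0).repeat(2,1))
"
```

```text
t 18.95 sn [82.65 -2.15 86.5 ] F t,n,z [ 0.42  0.07 -2.05] M [ 0.3   0.61 -0.  ] [-1.7143e+02 -1.0000e-02 -1.1363e+02]
Mn 0.682
[ -5.07032428  16.91444346 -27.55135217   4.47953702 -37.49112385
 -21.91764827] [ 2.27818871e-02 -4.89322436e+01  2.27987140e+01  5.61207443e+00
  6.62787762e-01 -7.70797790e-02]
```

View pics/n.png

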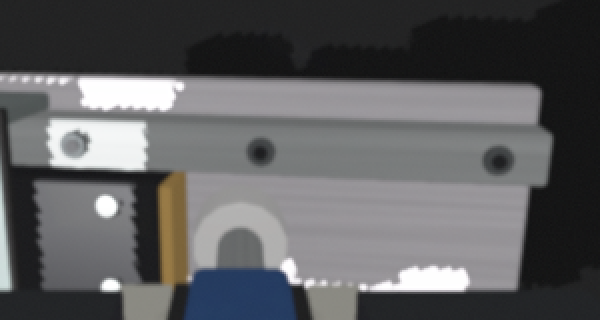

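{"api": "step_arm", "payload": {"increments": [[[0,-0.001,0.0001],[0,0,0],0.9],[[0,-0.002,0.0003],[0,0,0],0.9],[[0,-0.003,0.0004],[0,0,0],0.9],[[0,-0.003,0.0004],[0,0,0],0.9]]}}

```text
time_s: 19.4
tcp_pos: [0.5521, -0.2602, 0.0859]
eef_rot: [-171.4, -0.0, -113.7]
contact_force: [0.5, 1.5, -2.2]
gripper_width: 0.0238
```

{"api": "step_arm", "payload": {"increments": [[[0,-0.0006,0.0001],[0,0,0],0.9],[[0,-0.0012,0.0002],[0,0,0],0.9]]}}

```text
time_s: 19.6
tcp_pos: [0.5528, -0.2606, 0.086]
eef_rot: [-171.4, -0.0, -113.7]
contact_force: [-1.1, 0.1, -2.2]
gripper_width: 0.0239
```

```bash
python3 -c "
from h import *
q();s=r.get_state();print(s['joint_torque'])
"
```

```text
t 19.6 sn [86.8  -2.36 86.01] F t,n,z [-1.07 -0.35 -2.23] M [0.44 0.95 0.02] [-171.43   -0.   -113.67]
Mn 1.049
[-1.33008169e-02 -4.89699948e+01  2.44229722e+01  5.88061318e+00
  8.95333719e-01  4.94545056e-04]
```

{"api": "step_arm", "payload": {"increments": [[[0,-0.0006,0.0001],[0,0,0],0.9],[[0,-0.0012,0.0002],[0,0,0],0.9]]}}

```text
time_s: 19.8
tcp_pos: [0.5533, -0.2609, 0.0858]
eef_rot: [-171.5, -0.0, -113.7]
contact_force: [-2.1, 1.6, -1.0]
gripper_width: 0.0238
```

```bash
python3 -c "
from h import *
q();s=r.get_state();print(s['joint_torque'])
"
```

```text
t 19.8 sn [87.38 -2.46 85.83] F t,n,z [-2.56  0.67 -1.  ] M [0.72 1.71 0.  ] [-1.7149e+02 -2.0000e-02 -1.1368e+02]
Mn 1.856
[ 2.73662870e-02 -4.87085223e+01  2.55266243e+01  6.20048091e+00
  1.67414725e+00  9.36020770e-04]
```

{"api": "step_arm", "payload": {"increments": [[[0,0,0],[0,0,0],0.9],[[0,0,0],[0,0,0],0.9]]}}

```text
time_s: 20.0
tcp_pos: [0.5536, -0.261, 0.0859]
eef_rot: [-171.4, -0.0, -113.7]
contact_force: [-1.3, 1.2, -2.0]
gripper_width: 0.0235
```

```bash
python3 -c "
from h import *
q();s=r.get_state();print(s['joint_torque'])
"
```

```text
t 20.0 sn [87.74 -2.41 85.9 ] F t,n,z [-1.69  0.57 -2.03] M [ 0.61  1.53 -0.04] [-1.7145e+02 -1.0000e-02 -1.1367e+02]
Mn 1.648
[ 1.67864207e-01 -4.93888986e+01  2.55585480e+01  6.15938500e+00
  1.43755160e+00  1.48981571e-02]
```

{"api": "step_arm", "payload": {"increments": [[[0,0,0],[0,0,0],0.9],[[0,0,0],[0,0,0],0.9]]}}

```text
time_s: 20.2
tcp_pos: [0.5539, -0.261, 0.086]
eef_rot: [-171.4, -0.0, -113.7]
contact_force: [-1.8, 0.8, -3.3]
gripper_width: 0.0238
```

```bash
python3 -c "
from h import *
q();s=r.get_state();print(s['joint_torque'])
"
```

```text
t 20.2 sn [87.97 -2.34 85.96] F t,n,z [-1.95  0.02 -3.27] M [ 0.55  1.38 -0.03] [-171.42   -0.   -113.67]
Mn 1.488
[ 1.52850877e-01 -4.98387980e+01  2.55601501e+01  6.18597686e+00
  1.33144531e+00  1.34230329e-02]
```

{"api": "step_arm", "payload": {"increments": [[[0,-0.0006,0.0001],[0,0,0],0.9],[[0,-0.0012,0.0002],[0,0,0],0.9],[[0,-0.0012,0.0002],[0,0,0],0.9]]}}

```text
time_s: 20.5
tcp_pos: [0.5553, -0.2615, 0.086]
eef_rot: [-171.4, 0.0, -113.7]
contact_force: [-1.0, 0.0, -3.1]
gripper_width: 0.024
```

```bash
python3 -c "
from h import *
q();s=r.get_state();print(s['joint_torque'])
"
```

```text
t 20.5 sn [89.47 -2.25 86.04] F t,n,z [-0.97 -0.37 -3.09] M [0.53 1.35 0.01] [-171.4     0.   -113.66]
Mn 1.446
[ 6.93076453e-02 -4.99221289e+01  2.54704875e+01  6.17796287e+00
  1.25273310e+00  1.84191833e-02]
```

{"api": "step_arm", "payload": {"increments": [[[0,-0.0006,0.0001],[0,0,0],0.9],[[0,-0.0012,0.0002],[0,0,0],0.9]]}}

```text
time_s: 20.7
tcp_pos: [0.5563, -0.262, 0.0861]
eef_rot: [-171.4, 0.0, -113.7]
contact_force: [-1.1, 0.4, -1.8]
gripper_width: 0.0239
```

{"api": "step_arm", "payload": {"increments": [[[0,-0.0006,0.0001],[0,0,0],0.9],[[0,-0.0012,0.0002],[0,0,0],0.9]]}}

```text
time_s: 20.9
tcp_pos: [0.5574, -0.2625, 0.086]
eef_rot: [-171.4, -0.0, -113.7]
contact_force: [-1.9, 0.5, -3.4]
gripper_width: 0.0237
```

{"api": "step_arm", "payload": {"increments": [[[0,-0.0006,0.0001],[0,0,0],0.9],[[0,-0.0012,0.0002],[0,0,0],0.9]]}}

```text
time_s: 21.1
tcp_pos: [0.5585, -0.263, 0.086]
eef_rot: [-171.4, -0.0, -113.7]
contact_force: [-1.8, 0.8, -2.7]
gripper_width: 0.0243
```

{"api": "step_arm", "payload": {"increments": [[[0,-0.0006,0.0001],[0,0,0],0.9],[[0,-0.0012,0.0002],[0,0,0],0.9]]}}

```text
time_s: 21.3
tcp_pos: [0.5596, -0.2635, 0.086]
eef_rot: [-171.4, 0.0, -113.7]
contact_force: [-1.9, 0.9, -2.1]
gripper_width: 0.0237
```

{"api": "step_arm", "payload": {"increments": [[[0,-0.0006,0.0001],[0,0,0],0.9],[[0,-0.0012,0.0002],[0,0,0],0.9]]}}

```text
time_s: 21.5
tcp_pos: [0.5608, -0.2639, 0.086]
eef_rot: [-171.4, 0.0, -113.7]
contact_force: [-1.5, 1.2, -2.8]
gripper_width: 0.0239
```

{"api": "step_arm", "payload": {"increments": [[[0,-0.0006,0.0001],[0,0,0],0.9],[[0,-0.0012,0.0002],[0,0,0],0.9]]}}

```text
time_s: 21.7
tcp_pos: [0.5618, -0.2644, 0.086]
eef_rot: [-171.4, 0.0, -113.7]
contact_force: [-1.9, 0.6, -0.6]
gripper_width: 0.0237
```

{"api": "step_arm", "payload": {"increments": [[[0,-0.0006,0.0001],[0,0,0],0.9],[[0,-0.0012,0.0002],[0,0,0],0.9]]}}

```text
time_s: 21.9
tcp_pos: [0.563, -0.2649, 0.086]
eef_rot: [-171.4, 0.0, -113.7]
contact_force: [-2.7, 1.3, -2.3]
gripper_width: 0.0235
```

{"api": "step_arm", "payload": {"increments": [[[0,-0.0006,0.0001],[0,0,0],0.9],[[0,-0.0012,0.0002],[0,0,0],0.9]]}}

```text
time_s: 22.1
tcp_pos: [0.5641, -0.2654, 0.086]
eef_rot: [-171.4, -0.0, -113.7]
contact_force: [-2.4, 0.7, -2.1]
gripper_width: 0.0234
```

{"api": "step_arm", "payload": {"increments": [[[0,-0.0006,0.0001],[0,0,0],0.9],[[0,-0.0012,0.0002],[0,0,0],0.9]]}}

```text
time_s: 22.3
tcp_pos: [0.5652, -0.2659, 0.0859]
eef_rot: [-171.4, -0.0, -113.7]
contact_force: [-2.2, 1.3, -0.9]
gripper_width: 0.0236
```

{"api": "step_arm", "payload": {"increments": [[[0,-0.0006,0.0001],[0,0,0],0.9],[[0,-0.0012,0.0002],[0,0,0],0.9]]}}

```text
time_s: 22.5
tcp_pos: [0.5663, -0.2664, 0.0859]
eef_rot: [-171.4, 0.0, -113.7]
contact_force: [-2.4, 0.3, -0.9]
gripper_width: 0.0239
```

```bash
python3 -c "
from h import *
q();s=r.get_state();print(s['joint_torque'])
c,C=get('wrist');cv2.imwrite('pics/o.png',c[:,:,::-1])
"
```

```text
t 22.5 sn [101.52  -2.37  85.93] F t,n,z [-2.33 -0.65 -0.92] M [ 0.73  1.6  -0.01] [-171.41    0.   -113.66]
Mn 1.755
[ 1.15724076e-01 -5.07234335e+01  2.56648475e+01  6.20290205e+00
  1.59189776e+00  4.29777108e-03]
```

View pics/o.png

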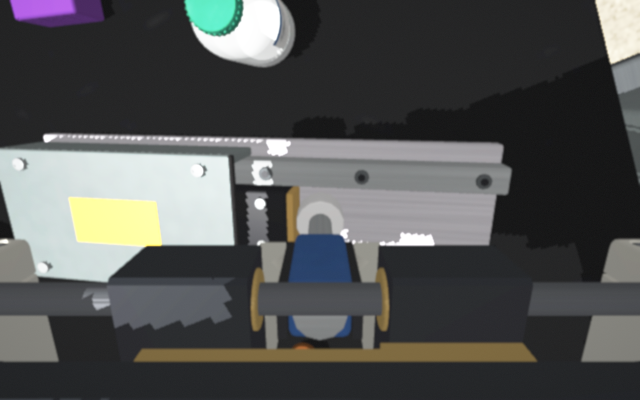

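{"api": "step_arm", "payload": {"increments": [[[0,-0.0006,0.0001],[0,0,0],0.9],[[0,-0.0012,0.0002],[0,0,0],0.9]]}}

```text
time_s: 22.75
tcp_pos: [0.5674, -0.2669, 0.0859]
eef_rot: [-171.4, -0.0, -113.7]
contact_force: [-2.6, 0.7, -1.5]
gripper_width: 0.0234
```

{"api": "step_arm", "payload": {"increments": [[[0,-0.0006,0.0001],[0,0,0],0.9],[[0,-0.0012,0.0002],[0,0,0],0.9]]}}

```text
time_s: 22.95
tcp_pos: [0.5686, -0.2674, 0.0859]
eef_rot: [-171.4, -0.0, -113.7]
contact_force: [-3.2, 1.9, -0.5]
gripper_width: 0.0239
```

{"api": "step_arm", "payload": {"increments": [[[0,-0.0006,0.0001],[0,0,0],0.9],[[0,-0.0012,0.0002],[0,0,0],0.9]]}}

```text
time_s: 23.15
tcp_pos: [0.5697, -0.2679, 0.0859]
eef_rot: [-171.4, 0.0, -113.7]
contact_force: [-2.9, 0.9, -1.6]
gripper_width: 0.0242
```

```bash
python3 -c "
from h import *
q()"
```

```text
t 23.15 sn [105.2   -2.39  85.85] F t,n,z [-3.01 -0.3  -1.55] M [0.7  1.68 0.  ] [-171.4     0.   -113.66]
Mn 1.813
```

{"api": "step_arm", "payload": {"increments": [[[0,-0.0006,0.0001],[0,0,0],0.9],[[0,-0.0012,0.0002],[0,0,0],0.9]]}}

```text
time_s: 23.35
tcp_pos: [0.5708, -0.2683, 0.0858]
eef_rot: [-171.4, 0.0, -113.7]
contact_force: [-3.0, 0.7, -0.9]
gripper_width: 0.0237
```

{"api": "step_arm", "payload": {"increments": [[[0,-0.0006,0.0001],[0,0,0],0.9],[[0,-0.0012,0.0002],[0,0,0],0.9]]}}

```text
time_s: 23.55
tcp_pos: [0.5719, -0.2688, 0.0858]
eef_rot: [-171.4, 0.0, -113.7]
contact_force: [-3.4, 0.7, -0.8]
gripper_width: 0.0238
```

{"api": "step_arm", "payload": {"increments": [[[0,-0.0006,0.0001],[0,0,0],0.9],[[0,-0.0012,0.0002],[0,0,0],0.9]]}}

```text
time_s: 23.75
tcp_pos: [0.573, -0.2693, 0.0858]
eef_rot: [-171.4, 0.0, -113.7]
contact_force: [-1.6, 0.7, -1.2]
gripper_width: 0.0239
```

```bash
python3 -c "
from h import *
q()"
```

```text
t 23.75 sn [108.81  -2.42  85.78] F t,n,z [-1.7   0.02 -1.2 ] M [0.7  1.76 0.01] [-171.41    0.   -113.66]
Mn 1.898
```

{"api": "step_arm", "payload": {"increments": [[[0,-0.0006,0.0001],[0,0,0],0.9],[[0,-0.0012,0.0002],[0,0,0],0.9]]}}

```text
time_s: 23.95
tcp_pos: [0.5741, -0.2698, 0.0857]
eef_rot: [-171.4, -0.0, -113.7]
contact_force: [-2.3, -0.3, -0.7]
gripper_width: 0.0238
```

{"api": "step_arm", "payload": {"increments": [[[0,-0.0006,0.0001],[0,0,0],0.9],[[0,-0.0012,0.0002],[0,0,0],0.9]]}}

```text
time_s: 24.15
tcp_pos: [0.5752, -0.2703, 0.0857]
eef_rot: [-171.4, -0.0, -113.7]
contact_force: [-2.7, 0.1, -1.8]
gripper_width: 0.0235
```

```bash
python3 -c "
from h import *
q()"
```

```text
t 24.15 sn [111.27  -2.41  85.75] F t,n,z [-2.5  -0.98 -1.8 ] M [ 0.73  1.7  -0.04] [-171.41   -0.   -113.66]
Mn 1.854
```

{"api": "step_arm", "payload": {"increments": [[[0,-0.0006,0.0001],[0,0,0],0.9],[[0,-0.0012,0.0002],[0,0,0],0.9]]}}

```text
time_s: 24.35
tcp_pos: [0.5763, -0.2708, 0.0857]
eef_rot: [-171.4, -0.0, -113.7]
contact_force: [-2.7, 1.4, 0.9]
gripper_width: 0.024
```

```bash
python3 -c "
from h import *
q()
c,C=get('wrist');cv2.imwrite('pics/p.png',cv2.resize(c[120:260,180:420],None,fx=3,fy=3)[:,:,::-1])
"
```

```text
t 24.35 sn [112.46  -2.42  85.72] F t,n,z [-3.01  0.18  0.88] M [ 0.89  2.01 -0.02] [-171.41   -0.   -113.66]
Mn 2.195
```

View pics/p.png

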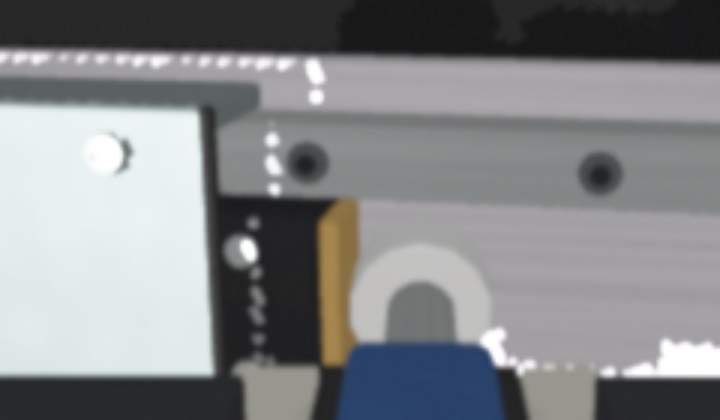

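```bash
python3 -c "
from h import *
q()
c,C=get('wrist')
print(sn(plane(C,288,213,.036)),sn(plane(C,250,220,.048)),sn(plane(C,299,213,.01)))
q()
"
```

```text
t 24.4 sn [112.45  -2.47  85.69] F t,n,z [-4.01 -0.22 -0.1 ] M [0.76 1.64 0.  ] [-171.42   -0.   -113.67]
Mn 1.806
[ 0.14136233 -0.0093957   0.036     ] [ 0.16196891 -0.00805533  0.048     ] [ 0.13991509 -0.00087369  0.01      ]
t 24.45 sn [112.44  -2.41  85.69] F t,n,z [-3.31  0.17 -0.95] M [0.73 1.66 0.02] [-171.41   -0.   -113.66]
Mn 1.817
```

{"api": "step_arm", "payload": {"increments": [[[0,-0.0006,0.0001],[0,0,0],0.9],[[0,-0.0006,0.0001],[0,0,0],0.9]]}}

```text
time_s: 24.65
tcp_pos: [0.5765, -0.2709, 0.0855]
eef_rot: [-171.5, -0.0, -113.7]
contact_force: [-5.2, 1.8, -0.2]
gripper_width: 0.0236
```

```bash
python3 -c "
from h import *
q()
"
```

```text
t 24.65 sn [112.63  -2.49  85.51] F t,n,z [-5.47 -0.35 -0.15] M [1.14 2.26 0.04] [-1.7146e+02 -1.0000e-02 -1.1367e+02]
Mn 2.524
```

{"api": "step_arm", "payload": {"increments": [[[0,-0.0003,0],[0,0,0],0.9],[[0,-0.0003,0],[0,0,0],0.9]]}}

```text
time_s: 24.85
tcp_pos: [0.5765, -0.271, 0.0855]
eef_rot: [-171.5, -0.0, -113.7]
contact_force: [-4.3, 2.7, -0.2]
gripper_width: 0.024
```

```bash
python3 -c "
from h import *
q()
"
```

```text
t 24.85 sn [112.71  -2.51  85.52] F t,n,z [-5.05  0.73 -0.24] M [1.42 2.56 0.05] [-1.7147e+02 -1.0000e-02 -1.1367e+02]
Mn 2.91
```

{"api": "step_arm", "payload": {"increments": [[[0,-0.0003,0],[0,0,0],0.9],[[0,-0.0003,0],[0,0,0],0.9]]}}

```text
time_s: 25.05
tcp_pos: [0.5766, -0.271, 0.0855]
eef_rot: [-171.5, -0.0, -113.7]
contact_force: [-5.2, 3.6, 0.8]
gripper_width: 0.0239
```

```bash
python3 -c "
from h import *
q()
"
```

```text
t 25.05 sn [112.78  -2.55  85.47] F t,n,z [-6.2   1.23  0.78] M [1.51 2.72 0.04] [-1.7150e+02 -1.0000e-02 -1.1368e+02]
Mn 3.095
```

{"api": "step_arm", "payload": {"increments": [[[0,0.001,-0.0001],[0,0,0],0.9],[[0,0.003,-0.0004],[0,0,0],0.9],[[0,0.007,-0.001],[0,0,0],0.9],[[0,0.012,-0.0018],[0,0,0],0.9],[[0,0.015,-0.0022],[0,0,0],0.9],[[0,0.015,-0.0022],[0,0,0],0.9]]}}

```text
time_s: 25.65
tcp_pos: [0.5632, -0.265, 0.086]
eef_rot: [-171.4, 0.0, -113.7]
contact_force: [0.5, -0.2, -2.6]
gripper_width: 0.0239
```

```bash
python3 -c "
from h import *
q()
c,C=get('wrist');cv2.imwrite('pics/r.png',cv2.resize(c[120:260,180:420],None,fx=3,fy=3)[:,:,::-1])
rel([.5,-.24,.2],246.3)
"
```

```text
t 25.65 sn [98.14 -2.3  85.96] F t,n,z [ 0.58  0.04 -2.63] M [0.3  0.66 0.02] [-1.7139e+02  1.0000e-02 -1.1366e+02]
Mn 0.728
shift [ 0.0025  0.0504 -0.123 ] rot [-0.1505  0.0002  0.0009]
```

View pics/r.png

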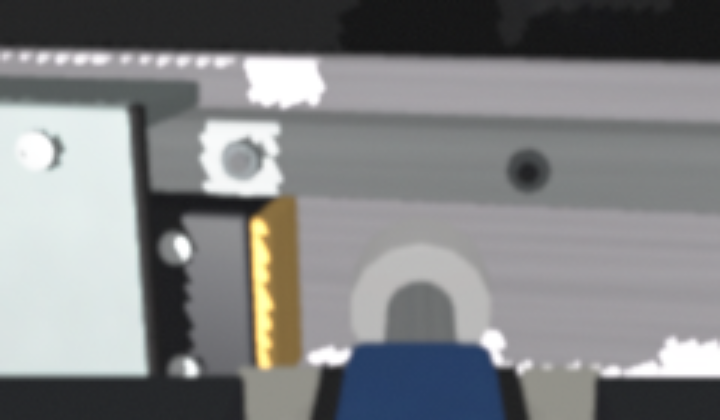

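{"api": "step_arm", "payload": {"increments": [[[0,-0.0015,-0.01],[0,0,0],0.9],[[0,-0.004,-0.03],[0,0,0],0.9],[[0,-0.0075,-0.05],[0,0,0],0.9],[[0,0.005,-0.08],[-0.05,0,0],0.9],[[0,0.025,-0.11],[-0.1,0,0],0.9],[[0,0.05,-0.123],[-0.15,0,0],0.9],[[0,0.05,-0.123],[-0.15,0,0],0.9]]}}

```text
time_s: 26.4
tcp_pos: [0.5014, -0.2377, 0.2029]
eef_rot: [-179.9, 0.1, -113.7]
contact_force: [0.0, -0.9, -2.6]
gripper_width: 0.0237
```

```bash
python3 -c "
from h import *
q();print(r.get_state()['tcp_pos'])
rel([.445,-.22,.21],180)
rel([.442,.091,.2],180,[.445,-.22,.21],[180,0,180])
"
```

```text
t 26.4 sn [ 30.56  -1.72 202.9 ] F t,n,z [ 0.36 -0.8  -2.61] M [-0.03 -0.12 -0.02] [-1.7986e+02  8.0000e-02 -1.1366e+02]
Mn -0.12
[ 0.50138126 -0.23768618  0.2028989 ]
shift [ 0.0064  0.0587 -0.0073] rot [-0.0014  0.0027  1.1579]
shift [0.003 0.311 0.01 ] rot [0. 0. 0.]
```

{"api": "step_arm", "payload": {"increments": [[[0.001,0.01,-0.001],[0,0,0.14],0.9],[[0.002,0.02,-0.003],[0,0,0.28],0.9],[[0.004,0.035,-0.005],[0,0,0.42],0.9],[[0.006,0.05,-0.007],[0,0,0.56],0.9],[[0.0064,0.0587,-0.007],[0,0,0.7],0.9],[[0.0064,0.0587,-0.007],[0,0,0.84],0.9],[[0.0064,0.0587,-0.007],[0,0,0.98],0.9],[[0.0064,0.0587,-0.007],[0,0,1.1],0.9],[[0.0064,0.0587,-0.007],[0,0,1.158],0.9],[[0.0064,0.0587,-0.007],[0,0,1.158],0.9]]}}

```text
time_s: 27.4
tcp_pos: [0.4455, -0.2204, 0.207]
eef_rot: [-180.0, 0.0, 180.0]
contact_force: [0.3, 0.4, -2.1]
gripper_width: 0.024
```

```bash
python3 -c "
from h import *
s=r.get_state();print(s['tcp_pos'],s['eef_rot'],s['joints'])
c,C=get('top');cv2.imwrite('pics/s_top.png',cv2.resize(c[140:270,190:450],None,fx=3,fy=3)[:,:,::-1])
c,C=get('side');cv2.imwrite('pics/s_side.png',cv2.resize(c[40:340,230:430],None,fx=2,fy=2)[:,:,::-1])
rel([.442,.091,.2],180)
"
```

```text
[ 0.44546179 -0.22035484  0.20702292] [-1.79987319e+02  4.85231442e-02  1.79953460e+02] [-3.61070352e+00  4.44554834e+00 -2.29836802e+01  1.08657260e-02
 -6.25215543e+01 -8.64408511e+01]
shift [0.0028 0.3113 0.0069] rot [-0.0001  0.0005  0.0018]
```

View pics/s_side.png

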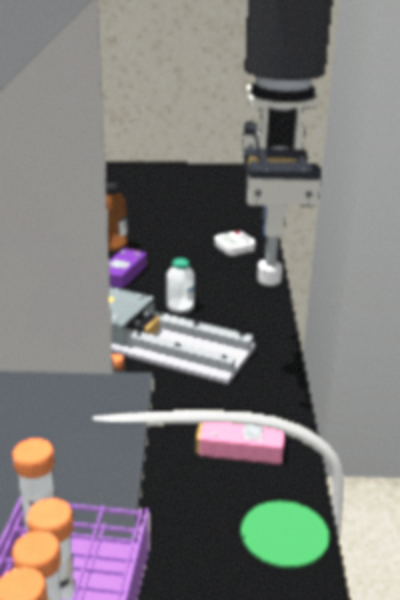

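{"api": "step_arm", "payload": {"increments": [[[0.001,0.02,0],[0,0,0],0.9],[[0.002,0.06,0],[0,0,0],0.9],[[0.003,0.1,0],[0,0,0],0.9],[[0.003,0.145,0],[0,0,0],0.9],[[0.003,0.19,0],[0,0,0],0.9],[[0.003,0.235,0],[0,0,0],0.9],[[0.003,0.275,0],[0,0,0],0.9],[[0.003,0.3,0.003],[0,0,0],0.9],[[0.003,0.311,0.007],[0,0,0],0.9],[[0.003,0.311,0.007],[0,0,0],0.9]]}}

```text
time_s: 28.5
tcp_pos: [0.4419, 0.0917, 0.1993]
eef_rot: [-180.0, -0.0, -179.8]
contact_force: [0.5, -0.7, -2.1]
gripper_width: 0.0238
```

{"api": "step_arm", "payload": {"increments": [[[0,0,0.02],[0,0,0],0.9],[[0,0,0.05],[0,0,0],0.9],[[0,0,0.08],[0,0,0],0.9],[[0,0,0.1],[0,0,0],0.9],[[0,0,0.11],[0,0,0],0.9],[[0,0,0.115],[0,0,0],0.9],[[0,0,0.115],[0,0,0],0.9]]}}

```text
time_s: 29.2
tcp_pos: [0.4424, 0.0904, 0.085]
eef_rot: [-180.0, -0.0, 180.0]
contact_force: [-0.3, 0.4, -3.2]
gripper_width: 0.0239
```

```bash
python3 -c "
from h import *
s=r.get_state();print(s['tcp_pos'],s['eef_rot'],s['contact_force'])
c,C=get('wrist');cv2.imwrite('pics/t.png',c[:,:,::-1])
c,C=get('side');cv2.imwrite('pics/t_side.png',cv2.resize(c[180:340,300:440],None,fx=4,fy=3.75)[:,:,::-1])
"
```

```text
[0.44237277 0.09037161 0.08496901] [-1.79981371e+02 -6.33622763e-03  1.79979253e+02] [-0.34351372  0.3709574  -3.20467414]
```

View pics/t_side.png

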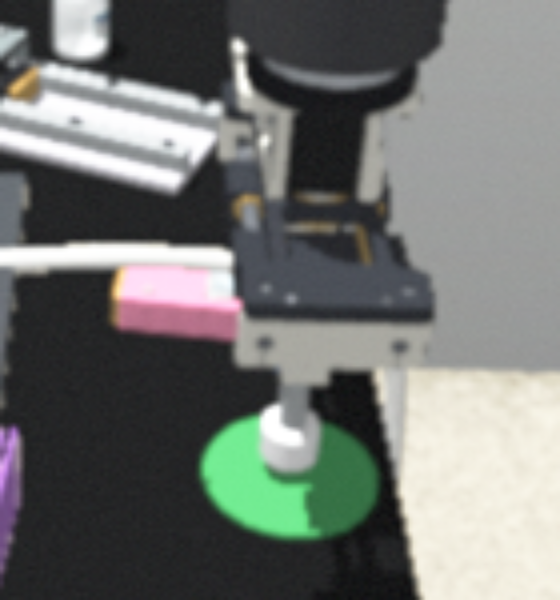

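View pics/t.png

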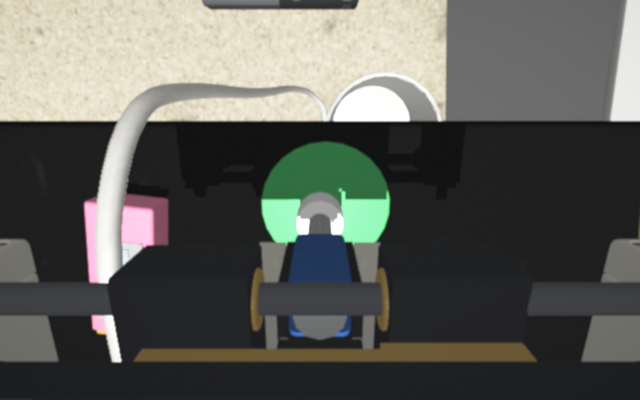

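{"api": "step_arm", "payload": {"increments": [[[0,0,0.003],[0,0,0],0.9],[[0,0,0.006],[0,0,0],0.9],[[0,0,0.008],[0,0,0],0.9],[[0,0,0.0092],[0,0,0],0.9],[[0,0,0.0092],[0,0,0],0.9],[[0,0,0.0092],[0,0,0],0.9]]}}

```text
time_s: 29.9
tcp_pos: [0.4421, 0.0908, 0.0757]
eef_rot: [-180.0, -0.0, 180.0]
contact_force: [-0.5, -0.2, -2.8]
gripper_width: 0.0238
```

{"api": "step_arm", "payload": {"increments": [[[0,0,0.0006],[0,0,0],0.9],[[0,0,0.0006],[0,0,0],0.9],[[0,0,0.0006],[0,0,0],0.9]]}}

```text
time_s: 30.2
tcp_pos: [0.4421, 0.0908, 0.0751]
eef_rot: [-180.0, -0.0, 180.0]
contact_force: [0.1, 0.0, -2.2]
gripper_width: 0.0238
```

{"api": "step_arm", "payload": {"increments": [[[0,0,0.0004],[0,0,0],0.9],[[0,0,0.0008],[0,0,0],0.9],[[0,0,0.0008],[0,0,0],0.9]]}}

```text
time_s: 30.5
tcp_pos: [0.4423, 0.0908, 0.075]
eef_rot: [-180.0, 0.0, -180.0]
contact_force: [-3.2, -0.5, 7.9]
gripper_width: 0.0236
```

{"api": "step_arm", "payload": {"increments": [[[0,0,-0.0005],[0,0,0],0.9],[[0,0,-0.0005],[0,0,0],0.9]]}}

```text
time_s: 30.7
tcp_pos: [0.4423, 0.0908, 0.075]
eef_rot: [180.0, 0.0, 180.0]
contact_force: [-1.0, 0.4, 2.8]
gripper_width: 0.024
```

{"api": "step_arm", "payload": {"increments": [[[0,0,0],[0,0,0],0.7],[[0,0,0],[0,0,0],0.65],[[0,0,0],[0,0,0],0.6],[[0,0,0],[0,0,0],0.4],[[0,0,0],[0,0,0],0.2],[[0,0,0],[0,0,0],0],[[0,0,0],[0,0,0],0],[[0,0,0],[0,0,0],0],[[0,0,0],[0,0,0],0]]}}

```text
time_s: 31.6
tcp_pos: [0.4421, 0.0907, 0.0748]
eef_rot: [-180.0, -0.0, 180.0]
contact_force: [-0.1, 0.6, -0.6]
gripper_width: 0.0778
```

```bash
python3 -c "
from h import *
s=r.get_state();print(s['tcp_pos'],s['contact_force'],s['gripper_width'])
c,C=get('wrist');cv2.imwrite('pics/u.png',c[:,:,::-1])
"
```

```text
[0.44210684 0.09073931 0.07477923] [-0.11820566  0.61628431 -0.62441178] 0.07778374902568315
```

View pics/u.png

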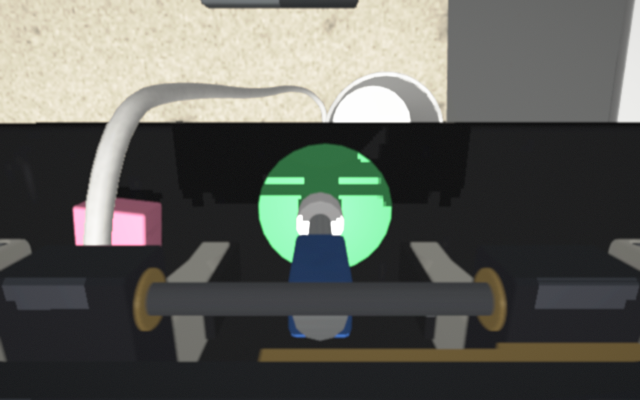

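Released and standing. Rise straight up.

{"api": "step_arm", "payload": {"increments": [[[0,0,-0.005],[0,0,0],0],[[0,0,-0.02],[0,0,0],0],[[0,0,-0.05],[0,0,0],0],[[0,0,-0.09],[0,0,0],0],[[0,0,-0.13],[0,0,0],0],[[0,0,-0.17],[0,0,0],0],[[0,0,-0.19],[0,0,0],0],[[0.03,0,-0.2],[0,0,0],0],[[0.03,0,-0.2],[0,0,0],0]]}}

```text
time_s: 32.55
tcp_pos: [0.4108, 0.0906, 0.277]
eef_rot: [179.8, 0.2, 180.0]
contact_force: [0.3, -0.1, 0.2]
gripper_width: 0.0877
```

```bash
python3 -c "
from h import *
s=r.get_state();print(s['tcp_pos'],s['contact_force'],s['joints'])
c,C=get('wrist');cv2.imwrite('pics/v.png',c[:,:,::-1])
c,C=get('side');cv2.imwrite('pics/v_side.png',cv2.resize(c[140:340,250:450],None,fx=3,fy=3)[:,:,::-1])
c,C=get('top');cv2.imwrite('pics/v_top.png',cv2.resize(c[140:270,190:450],None,fx=3,fy=3)[:,:,::-1])
"
```

```text
[0.4107793  0.09059246 0.27703722] [ 0.30817765 -0.11732804  0.19377825] [ 3.95476410e+01 -6.53842347e+00 -2.42914733e+01 -1.66009460e-02
 -7.20302652e+01 -1.29549746e+02]
```

View pics/v.png

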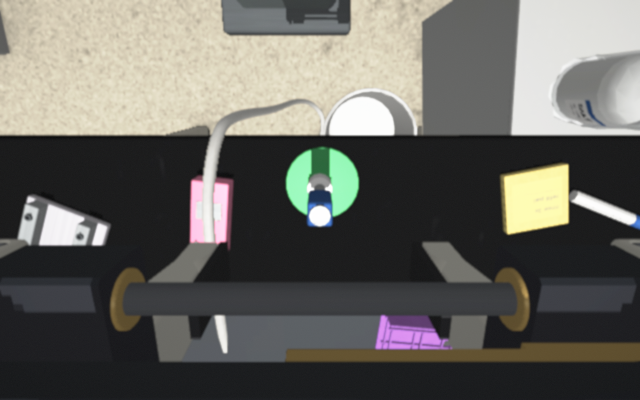

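View pics/v_side.png

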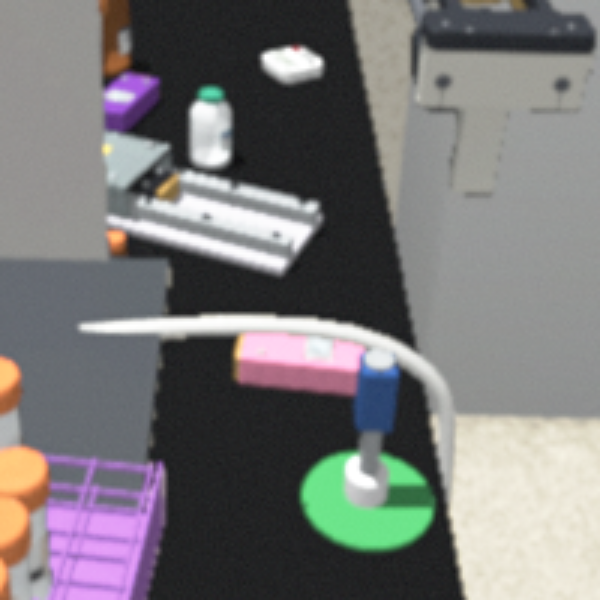

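View pics/v_top.png

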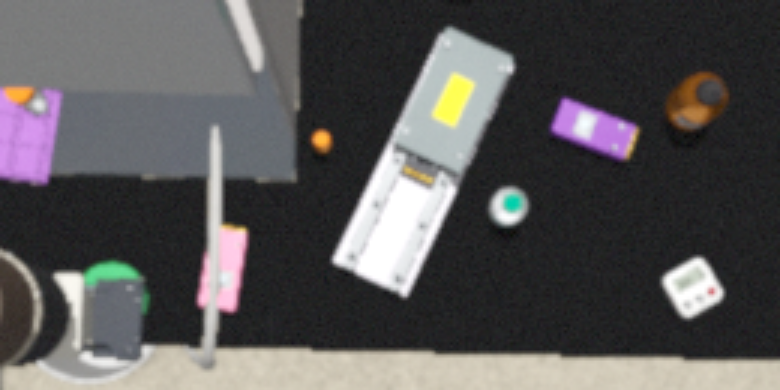

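```bash
python3 -c "
from h import *
c,C=get('wrist')
g=cv2.inRange(cv2.cvtColor(c,cv2.COLOR_RGB2HSV),(55,80,40),(75,255,255));ys,xs=np.nonzero(g)
(u,v),_,_=cv2.fitEllipse(cv2.convexHull(np.c_[xs,ys].astype(np.float32)));print(plane(C,u,v,.004),plane(C,320,216,.118))
print(r.close_job())"
```

```text
[0.43985004 0.09262689 0.004     ] [0.44492684 0.08980741 0.118     ]
the job is handed in; nothing more can be done
None
```

I moved the sled along the guide with the tapping tool until it met the stop. I then stood the tool back on its pad and handed the job in at about 32.8 s of the 72 s allowed. No verdict was reported.

**Stop contact:** The nose ended about 77.5 mm inside the mouth by my camera and arm estimates, which are good to about 2 mm. There the push rose from about 3 N while sliding to about 6 N, and the tool advanced only about 0.1 mm for each 0.3 mm commanded. That is above the 1–3 N friction and well below the 16 N at which the stop slips, so I took it as the stop. After I backed off, the sled stayed where it was. The stop itself can't be seen, so this rests on force readings alone.

**One disagreement:** At about 53 mm the arm lagged its commands while the force reached only about 3.3 N. I first blamed light contact between the forearm and the cabinet. I leaned the tool back about 8.6° to clear it, and the sled then slid on normally. It may instead have been a stickier patch; I did not settle which.

**Final checks:**
- **Tool:** It looks upright in the wrist and side views, and its axis is about 6 mm from the pad's centre.
- **Robot:** The gripper is open, about 0.2 m above the pad and clear of everything.
- **Bystanders:** The vial, bottle and timer, along with the pink and purple look-alikes, appear unmoved in the top view. I compared these by eye only.

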